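# Clamp the lapping jig and load its sprung pan to the gauge

### The job

Set up the lapping jig. First clamp it: find which of the three hexagon nuts fits its stud by trying them on it (its thread may be right- or left-handed), screw that one fully home onto the seat, and keep the pan empty until it is; then put steel load slugs, big and small, in the sprung pan until its pointer rests between the two prongs of the fork gauge. Put the two nuts that are not used in the wooden tray, and leave the other things on the bench where they are.

Things in the scene. Friction and masses are not known exactly. Their poses are not given: they have to be found in the camera images.
- jig: lapping-pressure jig, fixed: aluminium base plate 200 (x) by 250 (y) by 20 mm thick. Origin: centre of its underside. The clamp stud stands at y = +80 mm, the sprung pan is centred at y = -60 mm
- seat (a point): centre of the flat seat (steel boss 48 mm across, top 26 mm above the bench) round the foot of the vertical clamp stud. A fully screwed nut rests on it with its mouth. A nut that catches on the start of the thread goes on after lifting it 5 mm and turning it an eighth of a turn. The right nut, let go on the oiled thread, may run down by itself. z up, axes as the jig
- stud_tip (a point): tapered tip of the stud, 66 mm above the seat. Stud: oiled 14 mm shank with a coarse two-start thread, 23 mm across, on its lowest 22 mm, lead 36 mm a turn; right-hand (clockwise from above goes down) on some starts, left-hand on others; just one nut fits. A nut slid over it stops 8 to 25 mm above the seat; the right one then screws down with a light push, a wrong one jams over 10 mm up, turned either way, and lifts off
- pan_in (a point): centre of the inner floor of the sprung scale pan: open steel pan, inside 174 mm along the jig's x by 90 mm along the jig's y, rim 10 mm above the floor. It moves straight down on a spring, 8 mm for each 100 g, at most 58 mm; empty, its floor is 100 mm above the bench. z up, axes as the jig
- pan_pointer (a point): tip of the flat pointer on the pan's far (+x) end; it goes down with the pan
- gauge_mark (a point): middle of the brass fork gauge beside the pointer's path: two prongs 15 mm apart, one above and one below this point. 24 to 40 mm below the empty pan's pointer, different from start to start; fixed. Its 10 mm square post stands 30 mm to the jig's +y of this point and ends 10 mm above it
- tray: shallow open wooden tray for spare nuts, heavy enough to stay, outside 100 (x) by 170 (y) by 20 mm high, walls and floor 4 mm. Origin: centre of its underside; z up
- nut_a: tall steel hexagon nut, 40 mm across flats, 46 over corners, 42 mm tall, standing mouth down, about 0.25 kg. All three look the same: bore 16 mm in the upper 16 mm, wider below, with a thread hidden inside that may be right-hand, left-hand or spoilt. Origin: centre of its mouth (underside); z up; x points at the middle of a flat
- nut_b: tall steel hexagon nut, 40 mm across flats, 46 over corners, 42 mm tall, standing mouth down, about 0.25 kg. All three look the same: bore 16 mm in the upper 16 mm, wider below, with a thread hidden inside that may be right-hand, left-hand or spoilt. Origin: centre of its mouth (underside); z up; x points at the middle of a flat
- nut_c: tall steel hexagon nut, 40 mm across flats, 46 over corners, 42 mm tall, standing mouth down, about 0.25 kg. All three look the same: bore 16 mm in the upper 16 mm, wider below, with a thread hidden inside that may be right-hand, left-hand or spoilt. Origin: centre of its mouth (underside); z up; x points at the middle of a flat
- big_1: big load slug: plain steel cylinder 34 mm across, 28 mm tall, about 200 g, standing on the bench; may be absent. Origin: centre of its underside
- big_2: big load slug: plain steel cylinder 34 mm across, 28 mm tall, about 200 g, standing on the bench; may be absent. Origin: centre of its underside
- small_1: small load slug: plain steel cylinder 26 mm across, 24 mm tall, about 100 g, standing on the bench; may be absent. Origin: centre of its underside
- small_2: small load slug: plain steel cylinder 26 mm across, 24 mm tall, about 100 g, standing on the bench; may be absent. Origin: centre of its underside
- small_3: small load slug: plain steel cylinder 26 mm across, 24 mm tall, about 100 g, standing on the bench; may be absent. Origin: centre of its underside
- small_4: small load slug: plain steel cylinder 26 mm across, 24 mm tall, about 100 g, standing on the bench; may be absent. Origin: centre of its underside
- pan: the sprung pan itself; origin at the centre of its underside, 3 mm below pan_in
- bushing: bystander: flanged bronze bushing, 34 mm across the flange, 22 mm tall, with a bore; not a load slug. Origin: centre of its underside
- loupe_1: bystander: red plastic magnifier loupe, 38 mm across, 30 mm tall. Origin: centre of its underside
- loupe_2: bystander: the other red plastic loupe, 38 mm across, 30 mm tall. Origin: centre of its underside
- jar: bystander: sealed amber glass jar of diamond compound, 48 mm across, 42 mm tall. Origin: centre of its underside
- stick_holder: bystander: lacquered wooden polishing stick holder lying flat, about 190 mm long along its x, 18 mm thick. Origin: underside near its middle
- insert_stand: bystander, fixed: spring clip stand, foot 80 by 100 mm, gripping a polished steel insert, 65 mm tall. Origin: centre of its underside
- brush: bystander: bench brush lying along its x. Origin: its underside
There are look-alikes about, which are no part of the job. Leave any turquoise or yellow look-alike of the nut_b alone. Leave any green look-alike of the big_1 alone.

How it is judged (in metres and radians):
On the way, in this order (a step that is already met when the one before it is completed fails the run):
1. one of the nuts is screwed fully home on the stud (((z of nut_a in the frame of seat below 0.003 m and horizontal distance between nut_a and seat below 0.005 m and angle between nut_a's own z axis and vertical below 0.12 rad) or (z of nut_b in the frame of seat below 0.003 m and horizontal distance between nut_b and seat below 0.005 m and angle between nut_b's own z axis and vertical below 0.12 rad) or (z of nut_c in the frame of seat below 0.003 m and horizontal distance between nut_c and seat below 0.005 m and angle between nut_c's own z axis and vertical below 0.12 rad))), for 0.2 s.
2. the loaded pan rests with its pointer between the prongs (z of pan_pointer in the frame of gauge_mark between -0.0065 and 0.0065 m and linear speed of pan below 0.01 m/s), for 0.3 s.
At the end, for the whole second after the job is handed in: One nut sits upright on the seat (within 3 mm of it, 5 mm of centre), the other two nuts lie still inside the tray, and the pan hangs under its load with the pointer between the prongs (within 6.5 mm of the middle of the fork) (z of pan_pointer in the frame of gauge_mark between -0.0065 and 0.0065 m and (((z of nut_a in the frame of seat below 0.003 m and horizontal distance between nut_a and seat below 0.005 m and angle between nut_a's own z axis and vertical below 0.12 rad) and (x of nut_b in the frame of tray between -0.048 and 0.048 m and y of nut_b in the frame of tray between -0.083 and 0.083 m and z of nut_b in the frame of tray below 0.03 m and linear speed of nut_b below 0.02 m/s) and (x of nut_c in the frame of tray between -0.048 and 0.048 m and y of nut_c in the frame of tray between -0.083 and 0.083 m and z of nut_c in the frame of tray below 0.03 m and linear speed of nut_c below 0.02 m/s)) or ((z of nut_b in the frame of seat below 0.003 m and horizontal distance between nut_b and seat below 0.005 m and angle between nut_b's own z axis and vertical below 0.12 rad) and (x of nut_a in the frame of tray between -0.048 and 0.048 m and y of nut_a in the frame of tray between -0.083 and 0.083 m and z of nut_a in the frame of tray below 0.03 m and linear speed of nut_a below 0.02 m/s) and (x of nut_c in the frame of tray between -0.048 and 0.048 m and y of nut_c in the frame of tray between -0.083 and 0.083 m and z of nut_c in the frame of tray below 0.03 m and linear speed of nut_c below 0.02 m/s)) or ((z of nut_c in the frame of seat below 0.003 m and horizontal distance between nut_c and seat below 0.005 m and angle between nut_c's own z axis and vertical below 0.12 rad) and (x of nut_a in the frame of tray between -0.048 and 0.048 m and y of nut_a in the frame of tray between -0.083 and 0.083 m and z of nut_a in the frame of tray below 0.03 m and linear speed of nut_a below 0.02 m/s) and (x of nut_b in the frame of tray between -0.048 and 0.048 m and y of nut_b in the frame of tray between -0.083 and 0.083 m and z of nut_b in the frame of tray below 0.03 m and linear speed of nut_b below 0.02 m/s)))); the robot touches nothing.
It fails at once if the pan is loaded (more than 6 mm down) while no nut is home on the stud (z of pan in the frame of jig below 0.091 m and not ((z of nut_a in the frame of seat below 0.003 m and horizontal distance between nut_a and seat below 0.005 m and angle between nut_a's own z axis and vertical below 0.12 rad) or (z of nut_b in the frame of seat below 0.003 m and horizontal distance between nut_b and seat below 0.005 m and angle between nut_b's own z axis and vertical below 0.12 rad) or (z of nut_c in the frame of seat below 0.003 m and horizontal distance between nut_c and seat below 0.005 m and angle between nut_c's own z axis and vertical below 0.12 rad))).
It fails at once if a bystander is moved more than 30 mm (distance of any of bushing, loupe_1, loupe_2, jar, stick_holder, brush from where it was at the start of the episode above 0.03 m).
Of big_1, big_2 only 1 to 2 are there at a start; the rules pass over those that are not, and their reading is None.
Of small_1, small_2, small_3, small_4 only 3 to 4 are there at a start; the rules pass over those that are not, and their reading is None.
At some moment in a run one of big_1, big_2, small_1, small_2, small_3, small_4 may be knocked a few centimetres aside while the robot is not near it.
It also fails if it takes over 210 s, if anything falls off the work surface, if the arm or the gripper's body presses on something with over 40 N, if the wrist force passes 120 N, or if a joint passes its speed limit or range.

### The arm

A 6-joint arm with a two-finger parallel gripper is mounted at the origin on the work surface. World frame = base frame: x ahead of the robot, y to its left, z up, the work surface at z = 0. Lengths are in m, angles in degrees, forces in N, time in s.
With the tool pointing down it reaches from about 0.375 to 0.9 m from the base axis. Payload 3.1 kg.
Tool frame: the origin (TCP) lies at the very end of the fingers, on their centre line; the grasp point (between the pads) lies 19 mm behind it; z points along the fingers, x is the direction in which the jaws open and shut, and the axes are right-handed (so a half turn about z gives the same grasp; the last joint's range is limited). The gripper opens to 87 mm and grips with 3 to 60 N. Pads are 19 mm wide; open, the fingers measure 117 mm over their backs; the gripper's body (75 mm by 190 mm) begins 51 mm behind the grasp point.
Start: joints at [-82.019, 30.224, 82.088, -0, 67.689, -10.227], TCP at [0.195, -0.594, 0.2] pointing down, gripper open.
Joint ranges: [-176.69, 176.69], [-43.24, 126.21], [12.49, 139.97], [-82, 262], [0, 151.66], [-163.58, 163.58]. Speed limits (degrees/s): [159.86, 159.86, 180, 180, 180, 180].

### API

Orientations are given as a 3x3 rotation matrix whose columns are the frame's x, y, z axes.
In Python, from cell import sensors, viewer, job, models gives the robot as it stands.
- The arm moves only by the tool jog_arm, never from a script. Its argument "commands" is a list of rows, each a list of 5 numbers: the shift along the tool's x, y, z in mm, then the turn about the tool's z in degrees, then the gripper's target within -1 to 1 (shut at 1, half-way at 0, fully open at -1). In form: [[dx, dy, dz, turn, grip], ...]. A call has 1 to 20 rows; each row is the pose to reach, as a shift and turn from the pose commanded when the call began, along the tool's axes at that moment; what a row does not reach only later rows make up. A row lasts 1/12 s, in which the tool goes at most 41.7 mm and 7.16 degrees, less where a joint would pass 70% of its speed; a pose out of reach is approached as far as the arm can. A call with a gripper value outside its range is refused whole. The fingers move at their own pace and stop on an object; "grip_force" is the grip in N (left out, the last holds). Time passes only in rows, so rows that repeat a pose let the fingers close. It gives the time, the measured TCP pose, the force and the opening at its end, in the units of the state.
- sensors.observe(): the state, without advancing time (a new reading comes with each control period).
- viewer.grab_frame(name): name is "scene" or "top"; returns the picture (480x640x3 uint8, red, green, blue); there is no depth.
- viewer.get_calibration(name): a dict with "fovy" (degrees; the focal length in pixels is half the picture's height over the tangent of half this angle, whatever the lens; pixels are square), "cx", "cy" (the principal point, pixels), "world_from_camera" (4x4, takes a point from camera to world coordinates). Camera axes: x right, y up, looking along -z (the intrinsics and any distortion apply to the point x, -y, -z); pixel columns grow to the right and rows downward; lengths in m; the calibration is good to about 2 mm. A picture is of the moment at which its call begins. get_calibration takes no time and is no camera call.
- job.hand_in(): hands the job in, once; it reports no verdict.
Trained networks look in the newest picture that a camera, given by its name, has taken for a name from the list of things; names that differ only in an ending like _2 or _b are one class to them, and where a whole thing is asked for, a point or a joint stands for the part that bears it (a point fixed in the world has none). Each returns a list of dicts, best first, with "confidence" (0 to 1); they miss things now and then, are a little off and sometimes report something else, mostly with a low value. They report only what shows in the picture. A call takes as long as a camera call. They do not tell look-alikes from the thing itself.
- models.recognise(label, camera): "location" ([x, y, z] in m, in world coordinates, good to about 4 mm: the middle of the surface that is visible of it).
- models.outline_of(label, camera): "region" (480x640 bool, what is visible of it).
- models.place_of(label, camera): "location" ([x, y, z] in m, in world coordinates, good to about 4 mm: a listed point, or the origin of a listed thing).
The state is a dict: "time": time; "joints": joint angles; "joint_vel": joint speeds; "tau": joint torques, N m; "ee_pos": TCP position; "eef_rot": TCP orientation; "force": force on the tool from outside, world axes, zero at the start; "torque": the same for the moment, N m; "gripper_width": finger opening in m.
Only numpy, scipy, OpenCV 4.12 (cv2) and the standard library are available. Lean on these libraries where they do the work, as an engineer would, in place of code of your own. Each camera call takes 0.05 s, during which the arm holds its last target. There are 200 camera calls.

## Working session

There is one attempt and no reset: what is moved stays moved. The work goes in short steps, Python scripts to look and compute and a tool call to move; the robot and the scene stay as the last step left them, time stands still between calls to the robot, and variables do not carry over. Pictures are saved under pics/ and viewed, about 12 in all and at most 16, crops included, and the job is handed in when it is done.

Besides the shell and the picture viewer there is one more tool, called after "Emit:" as a command line: name --pt "numbers of a row" for each row, then --argument value for the rest. jog_arm: Moves the arm, as the interface text tells. Its arguments: {"type":"object","properties":{"commands":{"type":"array","items":{"type":"array","items":{"type":"number"}}},"grip_force":{"type":"number"}},"required":["commands"]}

```bash
mkdir -p pics
cat > h.py <<'E'
import numpy as np, cv2
from cell import sensors, viewer, job, models
def save(cam,fn,crop=None,scale=1):
    im=viewer.grab_frame(cam)
    if crop: x0,y0,x1,y1=crop; im=im[y0:y1,x0:x1]
    if scale!=1: im=cv2.resize(im,None,fx=scale,fy=scale,interpolation=cv2.INTER_CUBIC)
    cv2.imwrite('pics/'+fn,cv2.cvtColor(im,cv2.COLOR_RGB2BGR)); return im
def proj(cam,p):
    c=viewer.get_calibration(cam);T=np.linalg.inv(np.array(c['world_from_camera']))
    q=T[:3,:3]@np.array(p)+T[:3,3];f=240/np.tan(np.radians(c['fovy'])/2)
    return c['cx']+f*q[0]/-q[2], c['cy']-f*q[1]/-q[2]
def unproj(cam,u,v,z):
    c=viewer.get_calibration(cam);T=np.array(c['world_from_camera']);f=240/np.tan(np.radians(c['fovy'])/2)
    d=T[:3,:3]@np.array([(u-c['cx'])/f,-(v-c['cy'])/f,-1]);o=T[:3,3]
    return o+d*(z-o[2])/d[2]
E
python3 - <<'E'
from h import *
for c in('top','scene'):
    save(c,c+'0.png'); k=viewer.get_calibration(c);print(c,k)
for c in('top','scene'):
  for l in ['nut_a','big_1','small_1','tray','jig','seat','stud_tip','pan_in','pan_pointer','gauge_mark','bushing','loupe_1','jar','stick_holder','insert_stand','brush']:
    for r in models.place_of(l,c)[:7]:
        p=r['location'];print(c,l,np.round(p,3),round(r['confidence'],2),np.round(proj(c,p)))
s=sensors.observe();print(s['time'],s['ee_pos'],s['eef_rot'],s['force'])
E
```

```text
top {'fovy': 52.60009476686756, 'cx': 318.0733632766928, 'cy': 234.6057661143998, 'world_from_camera': array([[ 0.00902438,  0.9853554 , -0.17027419,  0.39120494],
       [-0.99973549,  0.01249291,  0.01930984,  0.0203237 ],
       [ 0.02115428,  0.17005489,  0.98520751,  1.04266946],
       [ 0.        ,  0.        ,  0.        ,  1.        ]])}
scene {'fovy': 54.798478372533374, 'cx': 319.88406355713744, 'cy': 230.25513574913919, 'world_from_camera': array([[-0.1213585 , -0.5789605 ,  0.80627344,  1.29085498],
       [ 0.99258854, -0.07596633,  0.09485312,  0.07864047],
       [ 0.00633343,  0.811809  ,  0.58388872,  0.61269658],
       [ 0.        ,  0.        ,  0.        ,  1.        ]])}
top nut_a [ 0.671  0.405 -0.002] 0.93 [135. 188.]
top nut_a [ 0.604  0.216 -0.003] 0.84 [219. 219.]
top nut_a [0.591 0.392 0.002] 0.8 [137. 223.]
top nut_a [ 0.499  0.202 -0.002] 0.61 [224. 267.]
top nut_a [ 0.424  0.114 -0.001] 0.52 [264. 302.]
top nut_a [ 0.567 -0.185  0.103] 0.52 [413. 229.]
top big_1 [0.588 0.309 0.001] 0.74 [176. 225.]
top big_1 [ 0.521  0.126 -0.   ] 0.71 [259. 257.]
top 
[... 2829 characters left out ...]
 0.73   0.312 -0.   ] 0.85 [494. 342.]
scene loupe_1 [ 0.595  0.113 -0.006] 0.54 [378. 282.]
scene jar [ 0.711 -0.296  0.002] 0.97 [155. 301.]
scene stick_holder [0.788 0.01  0.004] 0.81 [313. 350.]
scene insert_stand [0.74  0.19  0.006] 0.98 [422. 337.]
scene insert_stand [ 0.496  0.202 -0.002] 0.32 [421. 253.]
scene brush [ 0.319 -0.321  0.   ] 0.94 [209. 193.]
scene brush [0.741 0.188 0.005] 0.65 [421. 338.]
scene brush [ 0.568 -0.04   0.092] 0.62 [303. 228.]
1.7 [ 0.19532639 -0.59367128  0.19986383] [[ 3.12465743e-01 -9.49929028e-01  2.16946162e-05]
 [-9.49929028e-01 -3.12465743e-01 -1.12875653e-05]
 [ 1.75012104e-05 -1.70813682e-05 -1.00000000e+00]] [ 0.45871317 -0.15297376  0.5813695 ]
```

View pics/top0.png

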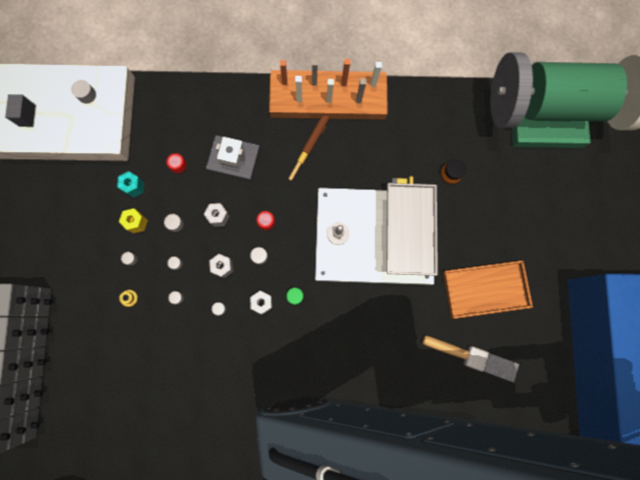

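View pics/scene0.png

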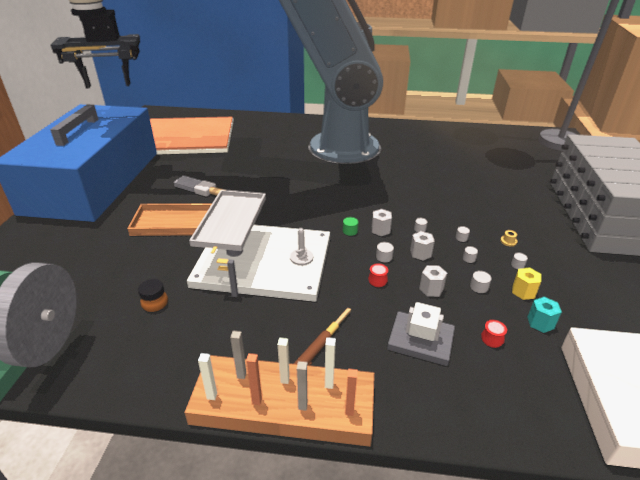

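The steel nuts are at top-view pixels (215,214), (220,265) and (261,302). The turquoise (128,182) and yellow (132,220) nuts are look-alikes. The big slugs are at (173,222) and (259,256), with a green look-alike at (295,296). The small slugs are at (128,258), (174,263), (175,297) and (218,309), and the bushing is at (128,298). Next I'll check the choice in a close crop and fit the hexagon yaws.

```bash
cat > fit.py <<'E'
from h import *
from scipy.ndimage import map_coordinates
def hexpts(x,y,yaw,r=0.0231,n=12,z=0.042):
    a=np.radians(yaw+30+60*np.arange(7)); v=np.c_[x+r*np.cos(a),y+r*np.sin(a)]
    return np.array([[*(v[i]*(1-t)+v[i+1]*t),z] for i in range(6) for t in np.linspace(0,1,n,endpoint=False)])
def fitnut(ims,x0,y0,z=0.042):
    best=None
    G={}
    for c,im in ims.items():
        g=cv2.GaussianBlur(cv2.cvtColor(im,cv2.COLOR_RGB2GRAY).astype(np.float32),(0,0),0.8)
        G[c]=np.hypot(cv2.Sobel(g,5,1,0),cv2.Sobel(g,5,0,1))
    for st,rng in((2,8),(1,2)):
        cx,cy=(x0,y0) if best is None else best[1:3]
        for dx in np.arange(-rng,rng+.1,st):
            for dy in np.arange(-rng,rng+.1,st):
                for yaw in range(-30,30,4 if st==2 else 2):
                    P=hexpts(cx+dx/1e3,cy+dy/1e3,yaw,z=z);s=0
                    for c in G:
                        uv=np.array([proj(c,p) for p in P]) if 0 else projN(c,P)
                        s+=map_coordinates(G[c],[uv[:,1],uv[:,0]],order=1).mean()
                    if best is None or s>best[0]: best=(s,cx+dx/1e3,cy+dy/1e3,yaw)
    return best
C={}
def projN(cam,P):
    if cam not in C:
        c=viewer.get_calibration(cam);C[cam]=(c,np.linalg.inv(np.array(c['world_from_camera'])))
    c,T=C[cam];q=P@T[:3,:3].T+T[:3,3];f=240/np.tan(np.radians(c['fovy'])/2)
    return np.c_[c['cx']-f*q[:,0]/q[:,2],c['cy']+f*q[:,1]/q[:,2]]
def panel(im,cam,u0,v0,w,h,s,polys=()):
    p=cv2.resize(im[v0:v0+h,u0:u0+w],None,fx=s,fy=s,interpolation=cv2.INTER_CUBIC)
    for P in polys:
        uv=(projN(cam,P)-[u0,v0]+.5)*s
        cv2.polylines(p,[uv.astype(np.int32)],True,(255,0,0),1)
    return p
E
python3 - <<'E'
from fit import *
ims={c:viewer.grab_frame(c) for c in('top','scene')}
N=[fitnut(ims,*p) for p in((.605,.2175),(.4985,.203),(.4235,.116))]
N2=[fitnut({'top':ims['top']},*p) for p in((.605,.2175),(.4985,.203),(.4235,.116))]
for a,b in zip(N,N2):print(np.round(a,4),np.round(b,4))
H=[hexpts(*n[1:]) for n in N]
a=panel(ims['top'],'top',200,200,80,120,5,H)
b=panel(ims['scene'],'scene',190,195,80,60,5,[])
b2=panel(ims['top'],'top',320,165,80,60,5,[])
cv2.imwrite('pics/c1.png',cv2.cvtColor(np.hstack([a,np.vstack([b,b2])]),cv2.COLOR_RGB2BGR))
a=panel(ims['scene'],'scene',185,200,130,100,6,[])
cv2.imwrite('pics/c2.png',cv2.cvtColor(a,cv2.COLOR_RGB2BGR))
E
```

```text
[7.701957e+02 6.080000e-01 2.165000e-01 6.000000e+00] [3.992534e+02 6.080000e-01 2.175000e-01 6.000000e+00]
[ 7.397344e+02  4.995000e-01  2.020000e-01 -2.200000e+01] [ 4.136118e+02  4.985000e-01  2.030000e-01 -2.200000e+01]
[ 8.064283e+02  4.235000e-01  1.160000e-01 -2.800000e+01] [ 4.386896e+02  4.235000e-01  1.170000e-01 -2.400000e+01]
```

View pics/c1.png

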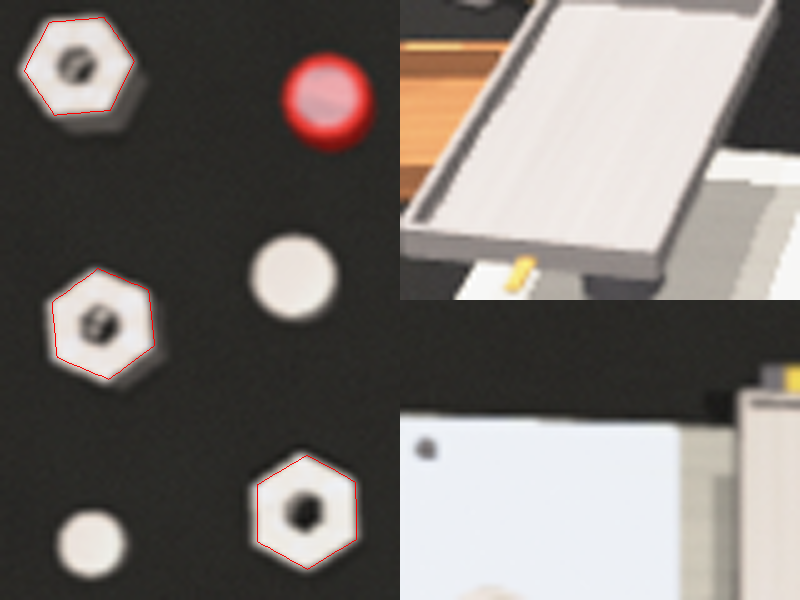

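View pics/c2.png

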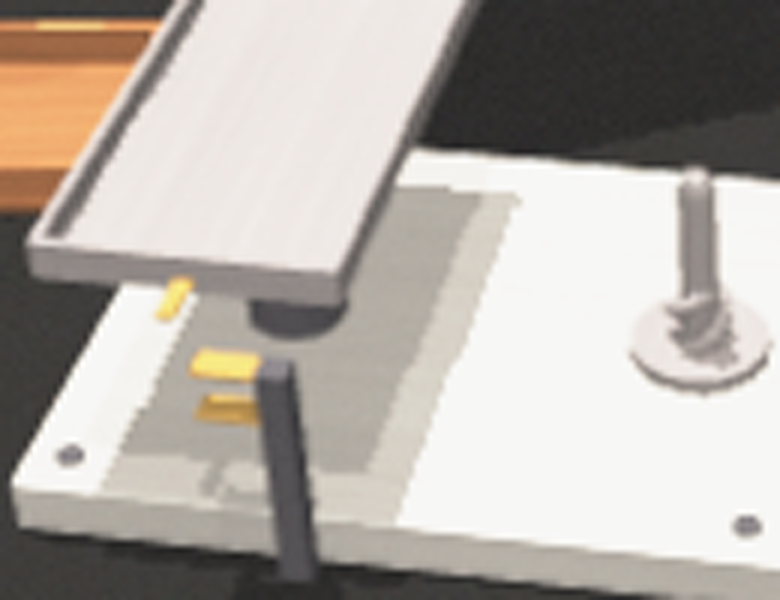

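The fitted hexagons sit on all three steel nuts, with yaws of about 6, -22 and -26°. The fork is below the pointer, at about scene (222,262). The stud thread looks left-handed, with "\" ridges at about scene (302,254).

```bash
cat > go.py <<'E'
import sys; from h import *
# usage: go.py "x y z yaw" ... world mm & deg -> tool shifts from the present pose
def go(*T):
    s=sensors.observe();R=np.array(s['eef_rot']);p=np.array(s['ee_pos']);y0=np.degrees(np.arctan2(R[1,0],R[0,0]))
    print('t',round(s['time'],2),'p',np.round(p*1e3,1),'yaw',round(y0,1),'F',np.round(s['force'],1),'w',round(s['gripper_width']*1e3,1),'j6',round(s['joints'][5],1),'j1',round(s['joints'][0],1))
    for t in T:
        d=R.T@(np.array(t[:3])/1e3-p);print(t,'->',np.round(d*1e3,1),'turn',round(y0-t[3],1))
if __name__=='__main__': go(*[list(map(float,a.split())) for a in sys.argv[1:]])
E
python3 - <<'E'
from fit import *
from scipy.ndimage import map_coordinates
ims={c:viewer.grab_frame(c) for c in('top','scene')}
def circ(r,z,x0,y0,rng=8):
    for cams in(('top','scene'),('top',),('scene',)):
        best=(0,)
        for dx in np.arange(-rng,rng+.1,.5):
            for dy in np.arange(-rng,rng+.1,.5):
                a=np.linspace(0,2*np.pi,60);P=np.c_[x0+dx/1e3+r*np.cos(a),y0+dy/1e3+r*np.sin(a),a*0+z];s=0
                for c in cams:
                    g=cv2.GaussianBlur(cv2.cvtColor(ims[c],cv2.COLOR_RGB2GRAY).astype(np.float32),(0,0),.8)if c not in G else None
                    if g is not None:G[c]=np.hypot(cv2.Sobel(g,5,1,0),cv2.Sobel(g,5,0,1))
                    uv=projN(c,P);s+=map_coordinates(G[c],[uv[:,1],uv[:,0]],order=1).mean()
                if s>best[0]:best=(s,x0+dx/1e3,y0+dy/1e3)
        print(cams,np.round(best,4))
G={}
circ(.024,.026,.5715,-.044)
circ(.017,.028,.522,.1235)
for uv in((445,268),(522,262),(531,305),(453,318)):print(np.round(unproj('top',*uv,.02),3))
from go import go
go([450,-200,200,-26],[423.5,116,120,-26])
E
```

```text
('top', 'scene') [ 1.719386e+02  5.795000e-01 -4.200000e-02]
('top',) [ 6.36493e+01  5.67000e-01 -5.20000e-02]
('scene',) [ 1.494715e+02  5.790000e-01 -4.200000e-02]
('top', 'scene') [7.94892e+02 5.22500e-01 1.24500e-01]
('top',) [4.414508e+02 5.215000e-01 1.260000e-01]
('scene',) [3.9249e+02 5.2400e-01 1.2350e-01]
[ 0.499 -0.27   0.02 ]
[ 0.514 -0.436  0.02 ]
[ 0.423 -0.449  0.02 ]
[ 0.395 -0.283  0.02 ]
t 1.9 p [ 195.3 -593.6  199.8] yaw -71.8 F [ 0.3  0.4 -0.3] w 86.8 j6 -10.2 j1 -82.0
[450, -200, 200, -26] -> [-2.944e+02 -3.649e+02 -1.000e-01] turn -45.8
[423.5, 116, 120, -26] -> [-602.8 -438.5   79.9] turn -45.8
```

Emit:
jog_arm --pt "-294 -365 0 -45.8 -0.4" --pt "-294 -365 0 -45.8 -0.4" --pt "-294 -365 0 -45.8 -0.4" --pt "-294 -365 0 -45.8 -0.4" --pt "-294 -365 0 -45.8 -0.4" --pt "-294 -365 0 -45.8 -0.4" --pt "-294 -365 0 -45.8 -0.4" --pt "-294 -365 0 -45.8 -0.4" --pt "-294 -365 0 -45.8 -0.4" --pt "-294 -365 0 -45.8 -0.4" --pt "-294 -365 0 -45.8 -0.4" --pt "-603 -438.5 80 -45.8 -0.4" --pt "-603 -438.5 80 -45.8 -0.4" --pt "-603 -438.5 80 -45.8 -0.4" --pt "-603 -438.5 80 -45.8 -0.4" --pt "-603 -438.5 80 -45.8 -0.4" --pt "-603 -438.5 80 -45.8 -0.4" --pt "-603 -438.5 80 -45.8 -0.4" --pt "-603 -438.5 80 -45.8 -0.4" --pt "-603 -438.5 80 -45.8 -0.4" --grip_force 20

```text
time: 3.57
ee_pos: [0.4207, 0.1218, 0.1187]
eef_rot: [[0.902, -0.432, -0.003], [-0.432, -0.902, 0.002], [-0.004, -0.0, -1.0]]
force: [-0.4, -0.2, -0.2]
gripper_width: 0.0611
```

```bash
python3 go.py "423.5 116.5 60 -26" "423.5 116.5 18 -26"
```

```text
t 3.57 p [420.7 121.8 118.7] yaw -25.6 F [-0.4 -0.2 -0.2] w 61.1 j6 26.9 j1 1.4
[423.5, 116.5, 60.0, -26.0] -> [ 5.   3.6 58.7] turn 0.4
[423.5, 116.5, 18.0, -26.0] -> [  5.1   3.6 100.7] turn 0.4
```

Emit:
jog_arm --pt "0 0 30 0 -0.4" --pt "0 0 60 0 -0.4" --pt "0 0 80 0 -0.4" --pt "0 0 102 0 -0.4" --pt "0 0 102 0 -0.4" --pt "0 0 102 0 0.3" --pt "0 0 102 0 0.3" --pt "0 0 102 0 0.3" --pt "0 0 102 0 0.3" --pt "0 0 102 0 0.3" --pt "0 0 102 0 0.3" --grip_force 25

```text
time: 4.48
ee_pos: [0.4226, 0.1165, 0.0195]
eef_rot: [[0.899, -0.439, -0.0], [-0.439, -0.899, 0.0], [-0.001, -0.0, -1.0]]
force: [-4.0, 3.5, 14.8]
gripper_width: 0.0333
```

```bash
python3 go.py "423.5 116.5 150 -26" "571 -44 150 -26"
```

```text
t 4.48 p [422.6 116.5  19.5] yaw -26.0 F [-4.   3.5 14.8] w 33.3 j6 26.7 j1 0.7
[423.5, 116.5, 150.0, -26.0] -> [   0.7   -0.5 -130.5] turn -0.0
[571.0, -44.0, 150.0, -26.0] -> [ 203.7   79.1 -130.6] turn -0.0
```

Run:
```python
from fit import *
im=[viewer.grab_frame(c) for c in('top','scene')]
a=panel(im[1],'scene',330,170,130,120,5)
cv2.imwrite('pics/d1.png',cv2.cvtColor(a,cv2.COLOR_RGB2BGR))
```

```text
(no output)
```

View pics/d1.png

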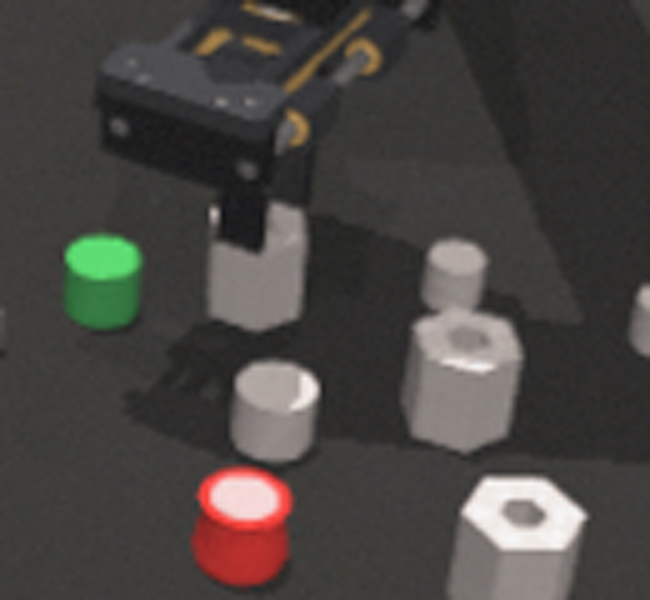

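The picture shows the fingers straddling nut_c at scene (382,225), with the nut upright between them. Next: lift and carry it above the stud.

Emit:
jog_arm --pt "0 0 -30 0 0.3" --pt "0 0 -60 0 0.3" --pt "0 0 -90 0 0.3" --pt "0 0 -115 0 0.3" --pt "34 13 -120 0 0.3" --pt "68 26 -120 0 0.3" --pt "102 39 -120 0 0.3" --pt "136 52 -120 0 0.3" --pt "170 66 -120 0 0.3" --pt "203 79 -120 0 0.3" --pt "203 79 -120 0 0.3" --pt "203 79 -120 0 0.3" --pt "203 79 -120 0 0.3"

```text
time: 5.67
ee_pos: [0.57, -0.0434, 0.138]
eef_rot: [[0.899, -0.439, -0.001], [-0.439, -0.899, 0.001], [-0.002, 0.0, -1.0]]
force: [-0.1, 0.5, 0.4]
gripper_width: 0.0303
```

Run:
```python
from fit import *
from go import go
go([571,-44,115,-26])
im=[viewer.grab_frame(c) for c in('top','scene')]
for c in('top','scene'):
  for r in models.place_of('stud_tip',c)[:2]+models.place_of('nut_a',c)[:6]:print(c,np.round(r['location'],4),round(r['confidence'],2))
a=panel(im[1],'scene',260,170,80,100,6);b=panel(im[0],'top',300,180,50,100,6)
cv2.imwrite('pics/d2.png',cv2.cvtColor(np.hstack([a,b]),cv2.COLOR_RGB2BGR))
```

```text
t 5.67 p [570.  -43.4 138. ] yaw -26.0 F [-0.1  0.5  0.4] w 30.3 j6 10.4 j1 -15.6
[571, -44, 115, -26] -> [ 1.2  0.1 23. ] turn -0.0
top [0.5929 0.3942 0.0019] 0.87
top [ 0.6734  0.4034 -0.0019] 0.75
top [ 0.6079  0.2168 -0.0024] 0.65
top [ 0.4958  0.2019 -0.0005] 0.59
top [ 4.221e-01  1.149e-01 -1.000e-04] 0.46
scene [ 0.5673 -0.0394  0.0913] 0.66
scene [0.408  0.2031 0.0031] 0.62
scene [0.6059 0.2161 0.0024] 0.89
scene [4.235e-01 1.163e-01 4.000e-04] 0.68
scene [ 0.6751  0.4011 -0.0026] 0.68
scene [ 0.4963  0.2025 -0.002 ] 0.67
scene [5.950e-01 3.896e-01 5.000e-04] 0.65
scene [0.4345 0.2981 0.0034] 0.65
```

View pics/d2.png

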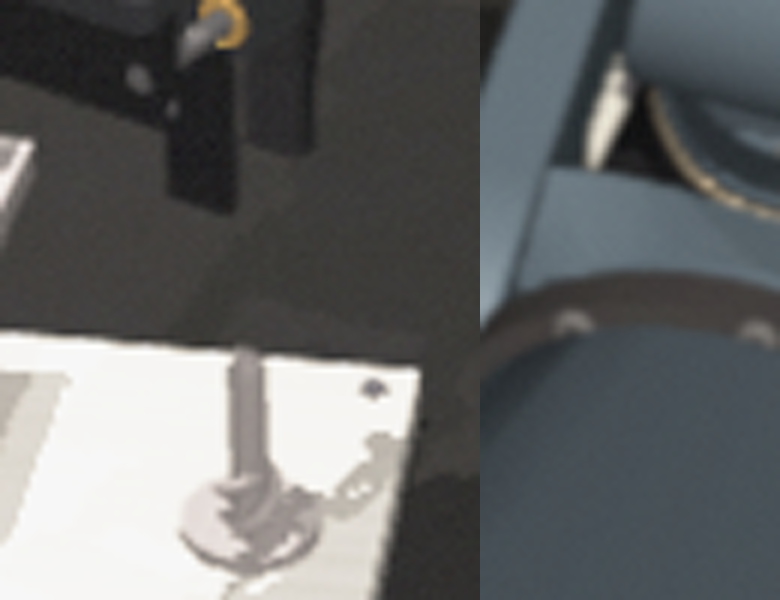

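The picture shows empty fingers over the stud (scene ~303,215), and the nut is still on the bench. The grip was too high on the nut. I'll refit it and grip deeper.

Run:
```python
from fit import *
from go import go
im={'scene':viewer.grab_frame('scene')}
b=fitnut(im,.4235,.116);print(np.round(b,4))
t=viewer.grab_frame('top')
cv2.imwrite('pics/d3.png',cv2.cvtColor(panel(im['scene'],'scene',300,200,80,80,7,[]),cv2.COLOR_RGB2BGR)) 
cv2.imwrite('pics/d3b.png',cv2.cvtColor(panel(im['scene'],'scene',355,195,80,60,9,[hexpts(*b[1:])]),cv2.COLOR_RGB2BGR))
go([423.5,116.5,135,-26])
```

```text
[ 2.350364e+02  4.255000e-01  1.150000e-01 -2.800000e+01]
t 6.07 p [571.  -43.2 138. ] yaw -25.9 F [-0.  -0.5 -0.5] w 30.3 j6 10.4 j1 -15.5
[423.5, 116.5, 135, -26] -> [-202.5  -79.1    3. ] turn 0.1
```

View pics/d3b.png

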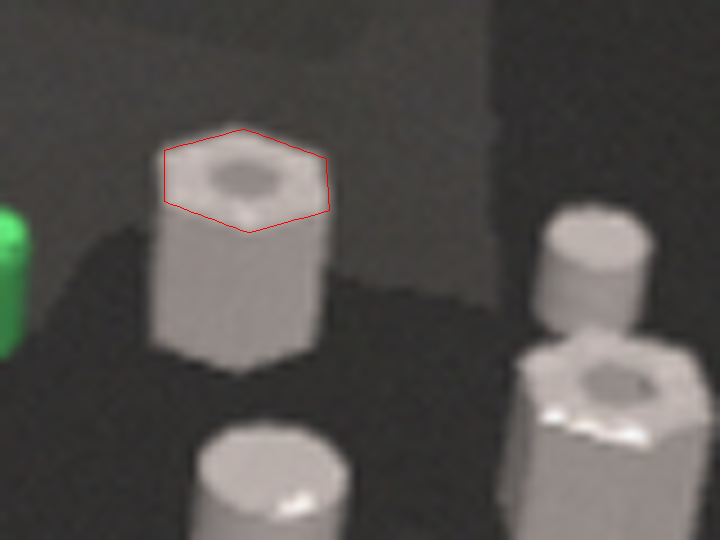

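The picture shows nut_c upright and undisturbed at (0.424,0.116), yaw about -28°.

Emit:
jog_arm --pt "-40 -16 0 0 -0.4" --pt "-80 -32 0 0 -0.4" --pt "-120 -47 0 0 -0.4" --pt "-160 -62 0 0 -0.4" --pt "-203 -79 0 2 -0.4" --pt "-203 -79 40 2 -0.4" --pt "-203 -79 75 2 -0.4" --pt "-203 -79 105 2 -0.4" --pt "-203 -79 130 2 -0.4" --pt "-203 -79 130 2 -0.4" --pt "-203 -79 130 2 -0.1" --pt "-203 -79 130 2 0.0" --pt "-203 -79 130 2 0.1" --pt "-203 -79 130 2 0.2" --pt "-203 -79 130 2 0.2" --pt "-203 -79 130 2 0.2" --grip_force 25

```text
time: 7.4
ee_pos: [0.4245, 0.1162, 0.0093]
eef_rot: [[0.883, -0.469, 0.003], [-0.469, -0.883, 0.0], [0.003, -0.002, -1.0]]
force: [-0.1, 0.1, 7.8]
gripper_width: 0.0403
```

```bash
python3 go.py "423.5 116.5 135 -26"
```

```text
t 7.4 p [424.5 116.2   9.3] yaw -28.0 F [-0.1  0.1  7.8] w 40.3 j6 28.7 j1 0.7
[423.5, 116.5, 135.0, -26.0] -> [  -0.7   -0.  -125.7] turn -2.0
```

```bash
python3 go.py "570.5 -43 120 -28" "570.5 -43 90 -28"
```

```text
t 7.4 p [424.5 116.2   9.3] yaw -28.0 F [-0.1  0.1  7.8] w 40.3 j6 28.7 j1 0.7
[570.5, -43.0, 120.0, -28.0] -> [ 204.    71.8 -110.3] turn 0.0
[570.5, -43.0, 90.0, -28.0] -> [203.9  71.9 -80.3] turn 0.0
```

Emit:
jog_arm --pt "0 0 -30 0 0.2" --pt "0 0 -60 0 0.2" --pt "0 0 -90 0 0.2" --pt "0 0 -112 0 0.2" --pt "0 0 -112 0 0.2"

```text
time: 7.82
ee_pos: [0.4263, 0.1163, 0.1239]
eef_rot: [[0.883, -0.469, 0.01], [-0.469, -0.883, 0.0], [0.008, -0.005, -1.0]]
force: [1.0, -0.2, -2.8]
gripper_width: 0.04
```

Emit:
jog_arm --pt "40 14 0 0 0.2" --pt "80 28 0 0 0.2" --pt "120 42 0 0 0.2" --pt "160 56 0 0 0.2" --pt "195 68 0 0 0.2" --pt "203.5 72 0 0 0.2" --pt "203.5 72 0 0 0.2" --pt "203.5 72 0 0 0.2" --pt "203.5 72 0 0 0.2"

```text
time: 8.57
ee_pos: [0.5669, -0.0417, 0.1186]
eef_rot: [[0.883, -0.469, -0.004], [-0.469, -0.883, 0.002], [-0.004, 0.001, -1.0]]
force: [-0.9, 0.2, -2.5]
gripper_width: 0.04
```

Run:
```python
from fit import *
from go import go
go([570.5,-43,90,-28])
im=[viewer.grab_frame(c) for c in('top','scene')]
a=panel(im[1],'scene',265,160,70,100,6);b=panel(im[0],'top',300,190,80,100,6) if 0 else a
cv2.imwrite('pics/d4.png',cv2.cvtColor(a,cv2.COLOR_RGB2BGR))
for c in('top','scene'):
  for l in('stud_tip','seat'):
    for r in models.place_of(l,c)[:2]:print(c,l,np.round(r['location'],4),round(r['confidence'],2))
```

```text
t 8.57 p [566.9 -41.7 118.6] yaw -28.0 F [-0.9  0.2 -2.5] w 40.0 j6 12.5 j1 -15.5
[570.5, -43, 90, -28] -> [ 4.  -0.6 28.6] turn 0.0
top stud_tip [4.133e-01 2.069e-01 4.000e-04] 0.48
scene stud_tip [ 0.5678 -0.041   0.0901] 0.78
scene seat [ 0.5686 -0.0431  0.0253] 0.73
scene seat [ 0.5654 -0.1783  0.0941] 0.7
```

View pics/d4.png

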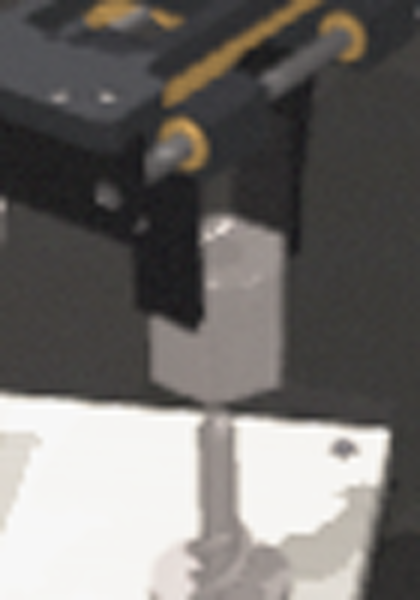

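The picture shows nut_c gripped upright right above the stud. The nut axis is at u≈301.2 and the stud at u≈301, so only the depth remains to be checked.

Run:
```python
from h import *
for v in(228.5,229,230):print(np.round(unproj('scene',301,v,.092)*1e3,1))
for u,v in((301.5,262),(301.5,258)):print('foot',np.round(unproj('scene',u,v,.026)*1e3,1))
from go import go
go([569.5,-42.5,85,-28])
```

```text
[570.8 -42.9  92. ]
[572.5 -42.6  92. ]
[575.7 -42.1  92. ]
foot [592.3 -39.7  26. ]
foot [579.9 -41.6  26. ]
t 8.87 p [568.9 -42.1 120. ] yaw -27.9 F [ 0.6 -0.1 -3.3] w 39.8 j6 12.5 j1 -15.5
[569.5, -42.5, 85, -28] -> [ 0.8  0.1 35. ] turn 0.1
```

Emit:
jog_arm --pt "1.6 0 15 0 0.2" --pt "1.6 0 30 0 0.2" --pt "1.6 0 36 0 0.2" --pt "1.6 0 42 0 0.2" --pt "1.6 0 48 0 0.2" --pt "1.6 0 54 0 0.2" --pt "1.6 0 56 0 0.2" --pt "1.6 0 56 0 0.2"

```text
time: 9.53
ee_pos: [0.5704, -0.0433, 0.0634]
eef_rot: [[0.883, -0.469, -0.001], [-0.469, -0.883, 0.001], [-0.001, -0.0, -1.0]]
force: [0.2, 1.8, -3.4]
gripper_width: 0.0395
```

```bash
python3 go.py "570 -43 60 -28"
```

```text
t 9.53 p [570.4 -43.3  63.4] yaw -28.0 F [ 0.2  1.8 -3.4] w 39.5 j6 12.4 j1 -15.5
[570.0, -43.0, 60.0, -28.0] -> [-0.5 -0.1  3.4] turn 0.0
```

Emit:
jog_arm --pt "0 0 2 0 0.2" --pt "0 0 4 0 0.2" --pt "0 0 6 0 0.2" --pt "0 0 8 0 0.2" --pt "0 0 10 0 0.2" --pt "0 0 10 0 0.2"

```text
time: 10.03
ee_pos: [0.5719, -0.0431, 0.0564]
eef_rot: [[0.883, -0.469, 0.003], [-0.469, -0.883, 0.0], [0.003, -0.002, -1.0]]
force: [-2.6, 5.8, 12.5]
gripper_width: 0.0398
```

Emit:
jog_arm --pt "0 0 0 -6 0.2" --pt "0 0 0 -12 0.2" --pt "0 0 0.5 -18 0.2" --pt "0 0 1 -24 0.2" --pt "0 0 1.5 -30 0.2" --pt "0 0 2 -36 0.2" --pt "0 0 2.5 -42 0.2" --pt "0 0 3 -48 0.2" --pt "0 0 3 -54 0.2" --pt "0 0 3 -60 0.2"

```text
time: 10.87
ee_pos: [0.5707, -0.0431, 0.0507]
eef_rot: [[0.845, 0.534, -0.0], [0.534, -0.845, 0.001], [0.0, -0.001, -1.0]]
force: [0.3, 4.5, -1.9]
gripper_width: 0.0395
```

Emit:
jog_arm --pt "0 0 0.7 -6.5 0.2" --pt "0 0 1.4 -13 0.2" --pt "0 0 2.1 -19.5 0.2" --pt "0 0 2.8 -26 0.2" --pt "0 0 3.5 -32.5 0.2" --pt "0 0 4.2 -39 0.2" --pt "0 0 4.9 -45.5 0.2" --pt "0 0 5.6 -52 0.2" --pt "0 0 6.3 -58.5 0.2" --pt "0 0 7 -65 0.2" --pt "0 0 7.7 -71.5 0.2" --pt "0 0 8.4 -78 0.2" --pt "0 0 9.1 -84.5 0.2" --pt "0 0 9.8 -91 0.2" --pt "0 0 10.5 -97.5 0.2" --pt "0 0 11.2 -104 0.2" --pt "0 0 11.2 -110 0.2"

```text
time: 12.28
ee_pos: [0.5729, -0.0417, 0.0458]
eef_rot: [[-0.789, 0.614, 0.006], [0.614, 0.789, 0.003], [-0.003, 0.006, -1.0]]
force: [-5.3, 9.4, 33.9]
gripper_width: 0.0411
```

```bash
python3 go.py
```

```text
t 12.28 p [572.9 -41.7  45.8] yaw 142.1 F [-5.3  9.4 33.9] w 41.1 j6 -157.8 j1 -15.4
```

Emit:
jog_arm --pt "0 0 -4 0 0.2" --pt "0 0 -4 6 0.2" --pt "0 0 -4 12 0.2" --pt "0 0 -4 18 0.2" --pt "0 0 -4 24 0.2" --pt "0 0 -4 30 0.2" --pt "0 0 -4 36 0.2" --pt "0 0 -4 42 0.2" --pt "0 0 -4 48 0.2" --pt "0 0 -4 54 0.2" --pt "0 0 -4 60 0.2" --pt "0 0 -4 66 0.2"

```text
time: 13.28
ee_pos: [0.571, -0.0438, 0.0437]
eef_rot: [[0.247, 0.969, 0.001], [0.969, -0.247, -0.0], [-0.0, 0.001, -1.0]]
force: [0.5, 1.4, -1.5]
gripper_width: 0.0414
```

```bash
python3 go.py
python3 - <<'E'
from fit import *
a=panel(viewer.grab_frame('scene'),'scene',265,170,70,100,6)
cv2.imwrite('pics/d5.png',cv2.cvtColor(a,cv2.COLOR_RGB2BGR))
E
```

```text
t 13.28 p [571.  -43.8  43.7] yaw 75.7 F [ 0.5  1.4 -1.5] w 41.4 j6 -91.3 j1 -15.6
```

View pics/d5.png

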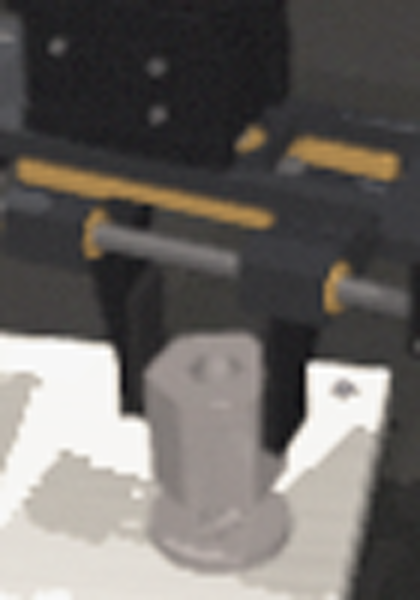

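Run:
```python
from fit import *
for z in(.026,.068,.078,.09,.092,.0437):
    u,v=proj('scene',[.571,-.043,z]);print(z,round((u-265)*6),round((v-170)*6))
ims={'scene':viewer.grab_frame('scene')}
for z in np.arange(.066,.1,.003):
    print(round(z,3),np.round(fitnut(ims,.571,-.043,z=z),4))
```

```text
0.026 219 511
0.068 217 411
0.078 216 386
0.09 216 356
0.092 216 351
0.0437 218 469
0.066 [ 1.903021e+02  5.620000e-01 -3.500000e-02 -2.400000e+01]
0.069 [ 1.889637e+02  5.630000e-01 -3.500000e-02 -2.400000e+01]
0.072 [ 1.904292e+02  5.690000e-01 -3.400000e-02 -2.400000e+01]
0.075 [ 1.881048e+02  5.710000e-01 -3.400000e-02 -2.400000e+01]
0.078 [ 1.683989e+02  5.650000e-01 -3.400000e-02 -2.600000e+01]
0.081 [ 1.696022e+02  5.650000e-01 -4.700000e-02  1.800000e+01]
0.084 [ 1.683571e+02  5.690000e-01 -4.600000e-02  1.600000e+01]
0.087 [ 1.669189e+02  5.740000e-01 -4.500000e-02  1.800000e+01]
0.09 [ 1.658091e+02  5.780000e-01 -4.500000e-02  1.800000e+01]
0.093 [ 1.634554e+02  5.810000e-01 -4.400000e-02  1.800000e+01]
0.096 [ 1.47135e+02  5.81000e-01 -3.30000e-02 -3.00000e+01]
0.099 [ 1.269958e+02  5.810000e-01 -5.300000e-02 -1.200000e+01]
```

The picture shows nut_c back near the top, its mouth about 19 mm above the seat (scene ~300,232). My reading: it screwed down counter-clockwise at the thread lead, jammed about 10.5 mm up, and backed out clockwise. So nut_c is spoilt and the stud is left-handed. I'll regrip it, lift it off and put it in the tray.

Emit:
jog_arm --pt "0 0 0 0 -0.2" --pt "0 0 0 0 -0.2" --pt "0 0 0 0 -0.2" --pt "0 0 -5 0 -0.2" --pt "0 0 -9 0 -0.2" --pt "0 0 -9 0 0.2" --pt "0 0 -9 0 0.2" --pt "0 0 -9 0 0.2" --pt "0 0 -9 0 0.2" --pt "0 0 -20 0 0.2" --pt "0 0 -40 0 0.2" --pt "0 0 -70 0 0.2" --pt "0 0 -90 7 0.2" --pt "0 0 -90 14 0.2" --pt "0 0 -90 21 0.2" --pt "0 0 -90 28 0.2" --pt "0 0 -90 35 0.2" --pt "0 0 -90 42 0.2" --pt "0 0 -90 49 0.2" --pt "0 0 -90 56 0.2"

```text
time: 15.05
ee_pos: [0.5707, -0.0437, 0.1344]
eef_rot: [[0.942, 0.337, 0.0], [0.337, -0.942, -0.0], [0.0, 0.0, -1.0]]
force: [-0.4, 0.2, -0.3]
gripper_width: 0.0348
```

```bash
python3 go.py "452 -321 135 7" "452 -321 16 7"
python3 - <<'E'
from fit import *
a=panel(viewer.grab_frame('scene'),'scene',245,120,100,140,4)
cv2.imwrite('pics/d6.png',cv2.cvtColor(a,cv2.COLOR_RGB2BGR))
E
```

```text
t 15.05 p [570.7 -43.7 134.4] yaw 19.7 F [-0.4  0.2 -0.3] w 34.8 j6 -35.2 j1 -15.6
[452.0, -321.0, 135.0, 7.0] -> [-205.1  221.2   -0.6] turn 12.7
[452.0, -321.0, 16.0, 7.0] -> [-205.2  221.2  118.4] turn 12.7
```

View pics/d6.png

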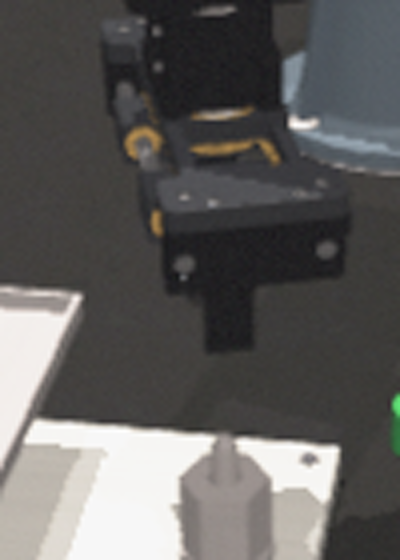

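The picture shows the fingers empty and the nut well down the stud, with the stud tip standing proud at scene (301,229) and the nut top at about (301,239). It seems to have run down by itself when released. I'll check whether it is home.

Run:
```python
from fit import *
im=viewer.grab_frame('scene')
for z in(.068,.073,.078,.083):print(z,np.round(fitnut({'scene':im},.571,-.043,z=z),4))
b=fitnut({'scene':im},.571,-.043,z=.068)
P=[hexpts(.571,-.043,b[3],z=z) for z in(.026,.068)]
a=panel(im,'scene',265,205,75,75,8);c=panel(im,'scene',265,205,75,75,8,P)[:, :200]
cv2.imwrite('pics/d7.png',cv2.cvtColor(np.hstack([a,panel(im,'scene',290,205,25,75,8,P)]),cv2.COLOR_RGB2BGR))
for c in('scene',):
  for r in models.place_of('nut_a',c)[:7]:print(c,np.round(r['location'],4),round(r['confidence'],2))
```

```text
0.068 [ 1.527368e+02  5.730000e-01 -4.400000e-02  8.000000e+00]
0.073 [ 1.714389e+02  5.650000e-01 -3.600000e-02  8.000000e+00]
0.078 [ 1.704609e+02  5.720000e-01 -3.500000e-02  8.000000e+00]
0.083 [ 1.703559e+02  5.780000e-01 -3.300000e-02  6.000000e+00]
scene [0.5944 0.3881 0.0016] 0.86
scene [ 0.568  -0.0404  0.0244] 0.71
scene [6.075e-01 2.177e-01 1.000e-04] 0.59
scene [ 0.6766  0.4009 -0.001 ] 0.58
scene [0.4966 0.2019 0.003 ] 0.56
```

View pics/d7.png

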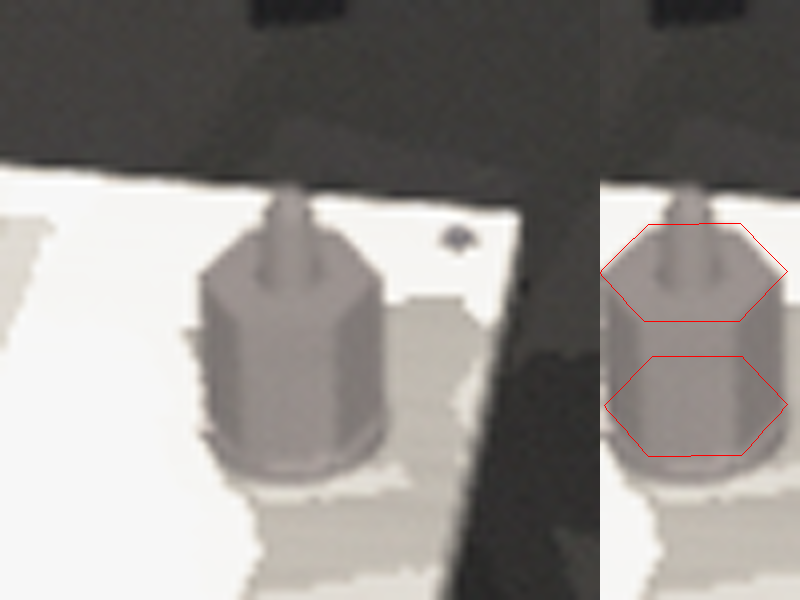

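The nut is home: its top and base match the projected hexagons at z 68 and 26 mm, and the network puts its mouth at z=0.024. Next come the two spare nuts.

```bash
python3 go.py "498.5 202.5 120 -22" "498.5 202.5 9 -22"
```

```text
t 15.2 p [570.8 -43.7 134.2] yaw 20.2 F [ 0.4  0.2 -0.3] w 34.5 j6 -35.7 j1 -15.6
[498.5, 202.5, 120.0, -22.0] -> [  17.1 -256.    14.1] turn 42.2
[498.5, 202.5, 9.0, -22.0] -> [  17.1 -256.1  125.1] turn 42.2
```

Emit:
jog_arm --pt "3 -40 0 7 -0.4" --pt "6 -80 0 14 -0.4" --pt "9 -120 0 21 -0.4" --pt "12 -160 5 28 -0.4" --pt "15 -200 10 35 -0.4" --pt "17 -235 14 42 -0.4" --pt "17 -256 14 42 -0.4" --pt "17 -256 14 42 -0.4" --pt "17 -256 14 42 -0.4" --pt "17 -256 14 42 -0.4" --pt "17 -256 45 42 -0.4" --pt "17 -256 75 42 -0.4" --pt "17 -256 105 42 -0.4" --pt "17 -256 125 42 -0.4" --pt "17 -256 125 42 -0.4" --pt "17 -256 125 42 -0.1" --pt "17 -256 125 42 0.0" --pt "17 -256 125 42 0.1" --pt "17 -256 125 42 0.2" --pt "17 -256 125 42 0.2" --grip_force 35

```text
time: 16.87
ee_pos: [0.4999, 0.2028, 0.0101]
eef_rot: [[0.927, -0.374, 0.002], [-0.374, -0.927, 0.0], [0.002, -0.001, -1.0]]
force: [-0.9, -0.3, 4.5]
gripper_width: 0.0393
```

```bash
python3 go.py "498.5 202.5 150 -22" "500 -100 150 -22" "452 -321 150 7" "452 -321 17 7"
```

```text
t 16.87 p [499.9 202.8  10.1] yaw -22.0 F [-0.9 -0.3  4.5] w 39.3 j6 32.2 j1 10.2
[498.5, 202.5, 150.0, -22.0] -> [  -0.9    0.6 -139.9] turn 0.0
[500.0, -100.0, 150.0, -22.0] -> [ 113.8  280.5 -140. ] turn 0.0
[452.0, -321.0, 150.0, 7.0] -> [ 152.   503.4 -140.2] turn -29.0
[452.0, -321.0, 17.0, 7.0] -> [151.8 503.6  -7.2] turn -29.0
```

Emit:
jog_arm --pt "0 0 -35 0 0.2" --pt "0 0 -70 0 0.2" --pt "0 0 -105 0 0.2" --pt "0 0 -140 0 0.2" --pt "11 36 -140 -3 0.2" --pt "22 72 -140 -6 0.2" --pt "33 108 -140 -9 0.2" --pt "43 144 -140 -12 0.2" --pt "54 180 -140 -15 0.2" --pt "65 216 -140 -18 0.2" --pt "76 252 -140 -21 0.2" --pt "87 288 -140 -24 0.2" --pt "98 324 -140 -27 0.2" --pt "109 360 -140 -29 0.2" --pt "120 396 -140 -29 0.2" --pt "130 432 -140 -29 0.2" --pt "141 468 -140 -29 0.2" --pt "152 503 -140 -29 0.2" --pt "152 503 -140 -29 0.2" --pt "152 503 -140 -29 0.2"

```text
time: 18.53
ee_pos: [0.4514, -0.3228, 0.1488]
eef_rot: [[0.993, 0.119, 0.001], [0.119, -0.993, -0.001], [0.001, 0.001, -1.0]]
force: [0.1, 1.2, -2.3]
gripper_width: 0.0394
```

```bash
python3 go.py "452 -321 17 7"
```

```text
t 18.53 p [ 451.4 -322.8  148.8] yaw 6.8 F [ 0.1  1.2 -2.3] w 39.4 j6 -53.9 j1 -47.1
[452.0, -321.0, 17.0, 7.0] -> [  0.8  -1.8 131.8] turn -0.2
```

Emit:
jog_arm --pt "0 0 35 0 0.2" --pt "0 0 70 0 0.2" --pt "0 0 105 0 0.2" --pt "0 0 125 0 0.2" --pt "0 0 134 0 0.2" --pt "0 0 134 0 0.2" --pt "0 0 134 0 -0.15" --pt "0 0 134 0 -0.15" --pt "0 0 134 0 -0.15" --pt "0 0 134 0 -0.15" --pt "0 0 100 0 -0.15" --pt "0 0 60 0 -0.15" --pt "0 0 20 0 -0.15" --pt "0 0 0 0 -0.15" --pt "0 0 0 0 -0.15"

```text
time: 19.78
ee_pos: [0.4546, -0.3235, 0.1545]
eef_rot: [[0.992, 0.122, 0.008], [0.122, -0.992, -0.009], [0.007, 0.01, -1.0]]
force: [0.5, -0.9, 0.3]
gripper_width: 0.05
```

```bash
python3 go.py "608 217 130 6" "608 217 9 6"
python3 - <<'E'
from h import *
for c in('top','scene'):
  viewer.grab_frame(c)
  for r in models.place_of('nut_a',c)[:7]:print(c,np.round(r['location'],4),round(r['confidence'],2))
E
```

```text
t 19.78 p [ 454.6 -323.5  154.5] yaw 7.0 F [ 0.5 -0.9  0.3] w 50.0 j6 -53.9 j1 -46.9
[608.0, 217.0, 130.0, 6.0] -> [ 218.1 -517.9   21. ] turn 1.0
[608.0, 217.0, 9.0, 6.0] -> [ 217.2 -519.1  142. ] turn 1.0
top [ 0.5691 -0.0448  0.0262] 0.91
top [0.6737 0.4013 0.0017] 0.8
top [6.073e-01 2.160e-01 1.000e-04] 0.61
top [0.5918 0.391  0.0017] 0.57
scene [ 0.595   0.3883 -0.0009] 0.91
scene [ 0.6071  0.2192 -0.0025] 0.88
scene [ 0.6741  0.4    -0.0035] 0.68
scene [ 0.4498 -0.3175  0.0035] 0.62
scene [ 0.572  -0.0445  0.0241] 0.58
```

Emit:
jog_arm --pt "16 -37 0 0 -0.4" --pt "32 -74 0 0 -0.4" --pt "48 -111 0 0 -0.4" --pt "64 -148 0 0 -0.4" --pt "80 -185 0 0 -0.4" --pt "96 -222 0 0 -0.4" --pt "112 -259 0 0 -0.4" --pt "128 -296 0 0 -0.4" --pt "144 -333 0 0 -0.4" --pt "160 -370 0 0 -0.4" --pt "176 -407 0 0 -0.4" --pt "192 -444 0 0 -0.4" --pt "208 -481 10 0 -0.4" --pt "220 -515 20 1 -0.4" --pt "220 -515 20 1 -0.4" --pt "220 -515 20 1 -0.4" --pt "220 -515 20 1 -0.4"

```text
time: 21.4
ee_pos: [0.6058, 0.2169, 0.1266]
eef_rot: [[0.994, 0.105, -0.004], [0.105, -0.994, -0.001], [-0.004, 0.001, -1.0]]
force: [-1.2, -0.6, 0.7]
gripper_width: 0.0609
```

```bash
python3 go.py "607.5 217 9 6"
```

```text
t 21.4 p [605.8 216.9 126.6] yaw 6.1 F [-1.2 -0.6  0.7] w 60.9 j6 3.7 j1 9.8
[607.5, 217.0, 9.0, 6.0] -> [  2.2  -0.  117.6] turn 0.1
```

Emit:
jog_arm --pt "0 0 30 0 -0.4" --pt "0 0 60 0 -0.4" --pt "0 0 90 0 -0.4" --pt "0 0 118 0 -0.4" --pt "0 0 118 0 -0.4" --pt "0 0 118 0 -0.1" --pt "0 0 118 0 0" --pt "0 0 118 0 0.1" --pt "0 0 118 0 0.2" --pt "0 0 118 0 0.2" --pt "0 0 118 0 0.2" --pt "0 0 80 0 0.2" --pt "0 0 40 0 0.2" --pt "0 0 0 0 0.2" --pt "0 0 -20 0 0.2" --pt "0 0 -20 0 0.2" --pt "0 0 -20 0 0.2"

```text
time: 22.82
ee_pos: [0.6077, 0.2176, 0.15]
eef_rot: [[0.994, 0.105, 0.003], [0.105, -0.994, 0.001], [0.003, -0.0, -1.0]]
force: [0.4, -0.2, -3.0]
gripper_width: 0.0391
```

```bash
python3 go.py "462 -402 150 7"
```

```text
t 22.82 p [607.7 217.6 150. ] yaw 6.0 F [ 0.4 -0.2 -3. ] w 39.1 j6 3.8 j1 9.8
[462.0, -402.0, 150.0, 7.0] -> [-209.9  600.9   -0.7] turn -1.0
```

Emit:
jog_arm --pt "-13 38 0 0 0.2" --pt "-26 76 0 0 0.2" --pt "-40 114 0 0 0.2" --pt "-53 152 0 0 0.2" --pt "-66 190 0 0 0.2" --pt "-80 228 0 0 0.2" --pt "-93 266 0 0 0.2" --pt "-106 304 0 0 0.2" --pt "-119 342 0 0 0.2" --pt "-133 380 0 0 0.2" --pt "-146 418 0 0 0.2" --pt "-160 456 0 0 0.2" --pt "-173 494 0 0 0.2" --pt "-186 532 0 0 0.2" --pt "-200 570 0 -1 0.2" --pt "-210 601 0 -1 0.2" --pt "-210 601 0 -1 0.2" --pt "-210 601 0 -1 0.2" --pt "-210 601 0 -1 0.2" --pt "-210 601 0 -1 0.2"

```text
time: 24.48
ee_pos: [0.4606, -0.3999, 0.1469]
eef_rot: [[0.992, 0.123, -0.003], [0.123, -0.992, 0.004], [-0.002, -0.004, -1.0]]
force: [0.6, 0.0, -3.2]
gripper_width: 0.0396
```

```bash
python3 go.py "462 -402 16 7"
```

```text
t 24.48 p [ 460.6 -399.9  146.9] yaw 7.1 F [ 0.6  0.  -3.2] w 39.6 j6 -58.5 j1 -51.5
[462.0, -402.0, 16.0, 7.0] -> [  1.4   2.8 130.9] turn 0.1
```

Emit:
jog_arm --pt "0 0 35 0 0.2" --pt "0 0 70 0 0.2" --pt "0 0 105 0 0.2" --pt "0 0 125 0 0.2" --pt "0 0 133 0 0.2" --pt "0 0 133 0 0.2" --pt "0 0 133 0 -0.15" --pt "0 0 133 0 -0.15" --pt "0 0 133 0 -0.15" --pt "0 0 133 0 -0.15" --pt "0 0 100 0 -0.15" --pt "0 0 60 0 -0.15" --pt "0 0 20 0 -0.15" --pt "0 0 0 0 -0.15" --pt "0 0 -20 0 -0.15" --pt "0 0 -20 0 -0.15"

```text
time: 25.82
ee_pos: [0.4635, -0.4048, 0.1739]
eef_rot: [[0.992, 0.122, 0.006], [0.122, -0.992, -0.008], [0.005, 0.009, -1.0]]
force: [0.3, -0.2, -0.3]
gripper_width: 0.0503
```

Run:
```python
from fit import *
from go import go
for c in('top','scene'):
  im=save(c,c+'1.png')
  for l in('nut_a','big_1','small_1','pan_pointer','gauge_mark','pan_in'):
    for r in models.place_of(l,c)[:6]:print(c,l,np.round(r['location'],4),round(r['confidence'],2))
go([522.5,124.5,120,0],[522.5,124.5,4,0])
```

```text
top nut_a [ 0.6731  0.4028 -0.0013] 0.98
top nut_a [ 0.4507 -0.3198  0.0022] 0.88
top nut_a [ 0.5726 -0.0442  0.0264] 0.87
top nut_a [ 0.6742 -0.1839  0.0735] 0.43
top big_1 [ 0.5893  0.308  -0.0019] 0.65
top big_1 [0.4362 0.0431 0.0021] 0.52
top big_1 [0.5188 0.1228 0.0019] 0.48
top small_1 [0.503  0.3021 0.0016] 0.72
top small_1 [ 0.5119  0.4021 -0.0008] 0.69
top small_1 [0.4111 0.2044 0.    ] 0.57
top small_1 [ 4.280e-01  2.958e-01 -1.000e-04] 0.51
top pan_pointer [ 0.6734 -0.1889  0.1047] 0.61
top pan_pointer [ 0.5696 -0.0435  0.0287] 0.18
top gauge_mark [ 0.667  -0.183   0.0745] 0.49
top gauge_mark [0.4332 0.2959 0.0035] 0.27
top pan_in [ 0.5718 -0.0455  0.0914] 0.64
scene nut_a [ 6.771e-01  4.023e-01 -5.000e-04] 0.96
scene nut_a [ 0.5692 -0.043   0.0256] 0.68
scene nut_a [ 5.954e-01  3.883e-01 -1.000e-04] 0.68
scene nut_a [ 0.4487 -0.316   0.0032] 0.67
scene nut_a [ 0.4614 -0.3999  0.0031] 0.66
scene nut_a [ 0.5131  0.4006 -0.0032] 0.41
scene big_1 [0.5885 0.3122 0.0009] 0.66
scene big_1 [ 0.5265  0.1225 -0.0007] 0.61
scene big_1 [4.36e-01 4.67e-02 4.00e-04] 0.55
scene small_1 [ 4.133e-01  2.045e-01 -4.000e-04] 0.66
scene small_1 [0.4339 0.2947 0.0027] 0.65
scene small_1 [0.505  0.2982 0.    ] 0.65
scene small_1 [ 0.5708 -0.042   0.0262] 0.64
scene small_1 [ 0.5104  0.3979 -0.0051] 0.62
scene pan_pointer [ 0.7085 -0.2971  0.0008] 0.73
scene pan_pointer [ 0.6704 -0.1847  0.1007] 0.69
scene gauge_mark [ 0.6712 -0.1907  0.0752] 0.93
scene pan_in [ 0.5652 -0.1827  0.0994] 0.67
t 26.52 p [ 461.3 -402.3  168.4] yaw 7.0 F [-0.7  0.1  0.4] w 49.9 j6 -58.5 j1 -51.5
[522.5, 124.5, 120, 0] -> [ 125.  -515.4   48.6] turn 7.0
[522.5, 124.5, 4, 0] -> [ 125.  -515.4  164.6] turn 7.0
```

View pics/scene1.png

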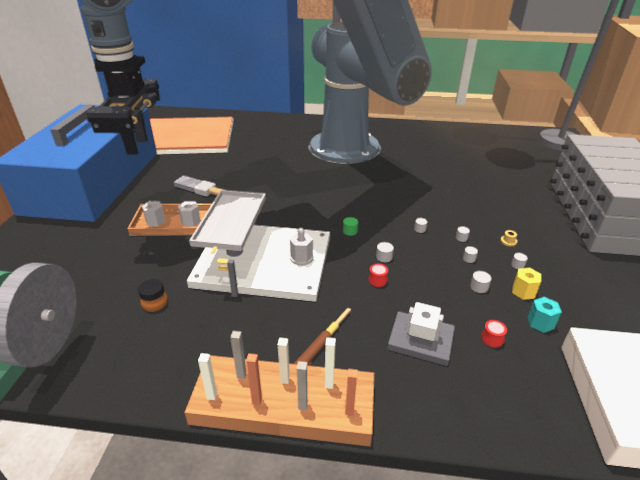

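The picture shows the nut home at scene (301,245), both spare nuts in the tray at (154,215) and (189,213), and all slugs and bystanders in place. Next: the big slug at (385,252).

Emit:
jog_arm --pt "9 -37 0 0 -0.4" --pt "18 -74 0 0 -0.4" --pt "27 -111 0 0 -0.4" --pt "36 -148 0 0 -0.4" --pt "45 -185 0 0 -0.4" --pt "54 -222 0 0 -0.4" --pt "63 -259 0 0 -0.4" --pt "72 -296 0 0 -0.4" --pt "81 -333 0 0 -0.4" --pt "90 -370 0 0 -0.4" --pt "99 -407 0 0 -0.4" --pt "108 -444 0 7 -0.4" --pt "117 -481 25 7 -0.4" --pt "125 -515 50 7 -0.4" --pt "125 -515 70 7 -0.4" --pt "125 -515 70 7 -0.4" --pt "125 -515 70 7 -0.4"

```text
time: 27.93
ee_pos: [0.5215, 0.1244, 0.0978]
eef_rot: [[1.0, 0.002, -0.003], [0.002, -1.0, -0.0], [-0.003, 0.0, -1.0]]
force: [0.4, -0.0, -0.4]
gripper_width: 0.0608
```

```bash
python3 go.py "522.5 124.5 3 0"
```

```text
t 27.93 p [521.5 124.4  97.8] yaw 0.1 F [ 0.4 -0.  -0.4] w 60.8 j6 1.4 j1 1.5
[522.5, 124.5, 3.0, 0.0] -> [ 1.3 -0.2 94.8] turn 0.1
```

Emit:
jog_arm --pt "1 0 35 0 -0.4" --pt "1 0 65 0 -0.4" --pt "1 0 85 0 -0.4" --pt "1 0 94 0 -0.4" --pt "1 0 94 0 -0.3" --pt "1 0 94 0 -0.1" --pt "1 0 94 0 0.1" --pt "1 0 94 0 0.2" --pt "1 0 94 0 0.3" --pt "1 0 94 0 0.3" --pt "1 0 94 0 0.3" --pt "1 0 60 0 0.3" --pt "1 0 30 0 0.3" --pt "1 0 0 0 0.3" --pt "1 0 -35 0 0.3" --pt "1 0 -60 0 0.3" --pt "1 0 -60 0 0.3" --pt "1 0 -60 0 0.3" --grip_force 25

```text
time: 29.43
ee_pos: [0.5246, 0.1242, 0.1604]
eef_rot: [[1.0, 0.0, 0.004], [0.0, -1.0, 0.0], [0.004, -0.0, -1.0]]
force: [-0.3, -0.4, -0.6]
gripper_width: 0.0307
```

```bash
python3 go.py "530 -184 158 0" "530 -184 105 0"
```

```text
t 29.43 p [524.6 124.2 160.4] yaw 0.0 F [-0.3 -0.4 -0.6] w 30.7 j6 1.4 j1 1.4
[530.0, -184.0, 158.0, 0.0] -> [  5.2 308.2   2.4] turn 0.0
[530.0, -184.0, 105.0, 0.0] -> [  5.  308.2  55.4] turn 0.0
```

Run:
```python
from fit import *
for c in('scene','top'):
  im=viewer.grab_frame(c)
  for r in models.place_of('big_1',c)[:6]:print(c,np.round(r['location'],4),round(r['confidence'],2))
  if c=='scene': cv2.imwrite('pics/e1.png',cv2.cvtColor(panel(im,c,330,150,100,120,5),cv2.COLOR_RGB2BGR))
```

```text
scene [ 0.5882  0.3081 -0.0012] 0.81
scene [0.4306 0.2961 0.003 ] 0.55
scene [0.4389 0.0498 0.0008] 0.51
scene [ 0.5243  0.1213 -0.0016] 0.49
scene [ 0.5713 -0.1191 -0.0042] 0.31
top [0.4358 0.0476 0.0016] 0.48
```

View pics/e1.png

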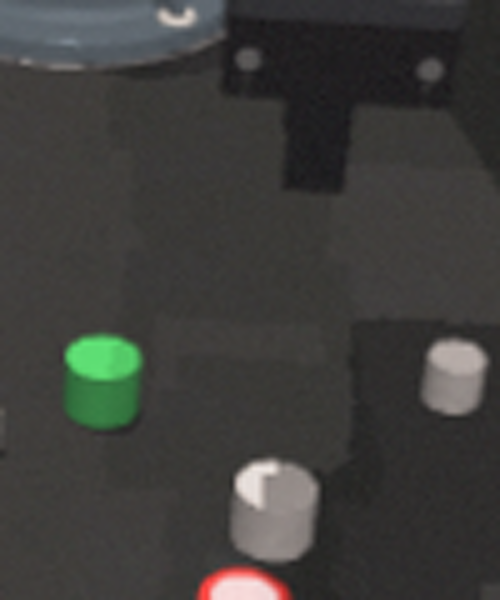

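The picture shows the slug still standing at (385,252) and the fingers empty. The shallow overlap slips at 25 N, so I'll retry lower and with a gentler grip, and check the width before lifting.

```bash
python3 go.py "523.5 123 2 0"
```

```text
t 29.63 p [522.2 124.  157.1] yaw 0.0 F [0.4 0.1 0.3] w 30.2 j6 1.4 j1 1.4
[523.5, 123.0, 2.0, 0.0] -> [  1.9   1.  155.1] turn 0.0
```

Emit:
jog_arm --pt "1 1 0 0 -0.4" --pt "1 1 0 0 -0.4" --pt "1 1 40 0 -0.4" --pt "1 1 80 0 -0.4" --pt "1 1 115 0 -0.4" --pt "1 1 145 0 -0.4" --pt "1 1 155 0 -0.4" --pt "1 1 155 0 -0.4" --pt "1 1 155 0 -0.4" --pt "1 1 155 0 0" --pt "1 1 155 0 0.15" --pt "1 1 155 0 0.3" --pt "1 1 155 0 0.3" --pt "1 1 155 0 0.3" --pt "1 1 155 0 0.3" --pt "1 1 155 0 0.3" --grip_force 12

```text
time: 30.97
ee_pos: [0.5239, 0.1231, 0.0041]
eef_rot: [[1.0, 0.0, -0.001], [0.0, -1.0, -0.0], [-0.001, 0.0, -1.0]]
force: [-2.2, 0.1, 5.2]
gripper_width: 0.032
```

```bash
python3 go.py "523.5 123 2 0"
```

```text
t 30.97 p [523.9 123.1   4.1] yaw 0.0 F [-2.2  0.1  5.2] w 32.0 j6 1.3 j1 1.3
[523.5, 123.0, 2.0, 0.0] -> [-0.4  0.1  2.1] turn 0.0
```

Emit:
jog_arm --pt "0 0 0 0 -0.2" --pt "0 0 0 0 -0.2" --pt "0 0 2 0 -0.2" --pt "0 0 2 0 -0.2" --pt "0 0 2 0 -0.2" --pt "0 0 2 0 0.1" --pt "0 0 2 0 0.2" --pt "0 0 2 0 0.25" --pt "0 0 2 0 0.25" --pt "0 0 2 0 0.25" --pt "0 0 2 0 0.25" --grip_force 12

```text
time: 31.88
ee_pos: [0.5239, 0.1231, 0.0016]
eef_rot: [[1.0, 0.0, -0.001], [0.0, -1.0, -0.0], [-0.001, 0.0, -1.0]]
force: [-0.8, 0.4, -0.4]
gripper_width: 0.0334
```

Emit:
jog_arm --pt "0 0 -4 0 0.25" --pt "0 0 -8 0 0.25" --pt "0 0 -12 0 0.25" --pt "0 0 -16 0 0.25" --pt "0 0 -20 0 0.25" --pt "0 0 -20 0 0.25"

```text
time: 32.38
ee_pos: [0.5253, 0.1231, 0.0227]
eef_rot: [[1.0, 0.0, 0.002], [0.0, -1.0, 0.0], [0.002, -0.0, -1.0]]
force: [-0.2, -0.5, -0.8]
gripper_width: 0.0328
```

Emit:
jog_arm --pt "0 0 0 0 -0.3" --pt "0 0 0 0 -0.3" --pt "0 0 10 0 -0.3" --pt "0 0 20 0 -0.3" --pt "0 0 22 0 -0.3" --pt "0 0 22 0 -0.3" --pt "0 0 22 0 -0.3" --pt "0 0 22 0 0.15" --pt "0 0 22 0 0.3" --pt "0 0 22 0 0.5" --pt "0 0 22 0 0.5" --pt "0 0 22 0 0.5" --pt "0 0 22 0 0.5" --grip_force 12

```text
time: 33.47
ee_pos: [0.5247, 0.1231, -0.0001]
eef_rot: [[1.0, 0.0, 0.001], [0.0, -1.0, 0.0], [0.001, -0.0, -1.0]]
force: [0.9, 0.1, 0.6]
gripper_width: 0.0332
```

Emit:
jog_arm --pt "0 0 -4 0 0.5" --pt "0 0 -8 0 0.5" --pt "0 0 -12 0 0.5" --pt "0 0 -16 0 0.5" --pt "0 0 -20 0 0.5" --pt "0 0 -20 0 0.5"

```text
time: 33.97
ee_pos: [0.5251, 0.1231, 0.0206]
eef_rot: [[1.0, 0.0, 0.002], [0.0, -1.0, 0.0], [0.002, -0.0, -1.0]]
force: [0.2, -0.6, -1.5]
gripper_width: 0.033
```

Emit:
jog_arm --pt "0 0 -20 0 0.5" --pt "0 0 -40 0 0.5" --pt "0 0 -60 0 0.5" --pt "0 0 -80 0 0.5" --pt "0 0 -100 0 0.5" --pt "0 10 -115 0 0.5" --pt "0 30 -120 0 0.5" --pt "0 55 -120 0 0.5" --pt "0 80 -120 0 0.5" --pt "0 105 -120 0 0.5" --pt "0 130 -120 0 0.5" --pt "5 155 -120 0 0.5" --pt "5 180 -120 0 0.5" --pt "5 205 -120 0 0.5" --pt "5 230 -120 0 0.5" --pt "5 255 -120 0 0.5" --pt "5 280 -120 0 0.5" --pt "5 300 -120 0 0.5" --pt "5 307 -120 0 0.5" --pt "5 307 -120 0 0.5"

```text
time: 35.63
ee_pos: [0.5296, -0.1855, 0.1395]
eef_rot: [[1.0, -0.003, 0.0], [-0.003, -1.0, -0.0], [0.0, 0.0, -1.0]]
force: [0.7, 1.0, -1.9]
gripper_width: 0.0332
```

```bash
python3 go.py "530 -184 102 0"
```

```text
t 35.63 p [ 529.6 -185.5  139.5] yaw -0.1 F [ 0.7  1.  -1.9] w 33.2 j6 -30.6 j1 -30.7
[530.0, -184.0, 102.0, 0.0] -> [ 0.4 -1.5 37.5] turn -0.1
```

Emit:
jog_arm --pt "0 -1 15 0 0.5" --pt "0 -1 28 0 0.5" --pt "0 -1 36 0 0.5" --pt "0 -1 42 0 0.5" --pt "0 -1 48 0 0.5" --pt "0 -1 50 0 0.5" --pt "0 -1 50 0 0.5" --pt "0 -1 50 0 0.1" --pt "0 -1 50 0 0.0" --pt "0 -1 50 0 -0.06" --pt "0 -1 50 0 -0.06" --pt "0 -1 45 0 -0.06" --pt "0 -1 25 0 -0.06" --pt "0 -1 0 0 -0.06" --pt "0 -1 -20 0 -0.06" --pt "0 -1 -20 0 -0.06"

```text
time: 36.97
ee_pos: [0.5325, -0.1846, 0.1643]
eef_rot: [[1.0, 0.0, 0.008], [0.0, -1.0, -0.005], [0.008, 0.005, -1.0]]
force: [0.7, -0.7, -0.0]
gripper_width: 0.0461
```

Run:
```python
from fit import *
from go import go
for c in('top','scene'):
  viewer.grab_frame(c)
  for l in('big_1','small_1','pan_pointer','gauge_mark','pan_in'):
    for r in models.place_of(l,c)[:5]:print(c,l,np.round(r['location'],4),round(r['confidence'],2))
go([412,204.5,130,0],[412,204.5,0.5,0])
```

```text
top big_1 [ 0.5917  0.3101 -0.0019] 0.8
top big_1 [0.4388 0.0482 0.0019] 0.74
top small_1 [ 0.4313  0.2959 -0.0022] 0.73
top small_1 [ 0.5053  0.3052 -0.001 ] 0.73
top small_1 [ 0.5137  0.4024 -0.0037] 0.47
top pan_pointer [ 0.6737 -0.1884  0.0855] 0.77
top gauge_mark [ 0.568  -0.121  -0.0022] 0.72
top gauge_mark [ 0.6708 -0.1811  0.0735] 0.67
top gauge_mark [ 0.5718 -0.0432  0.0273] 0.33
top pan_in [ 0.5711 -0.1832  0.0874] 0.6
scene big_1 [0.5896 0.3094 0.0023] 0.85
scene big_1 [0.4379 0.0478 0.0024] 0.76
scene big_1 [ 0.5297 -0.1838  0.0819] 0.75
scene small_1 [5.062e-01 2.966e-01 5.000e-04] 0.67
scene small_1 [ 5.111e-01  3.968e-01 -1.000e-04] 0.58
scene small_1 [0.4296 0.396  0.0012] 0.49
scene small_1 [0.4314 0.2963 0.0058] 0.45
scene small_1 [0.4117 0.2034 0.0022] 0.43
scene pan_pointer [ 0.6722 -0.1845  0.0858] 0.69
scene gauge_mark [ 0.6704 -0.1858  0.0716] 0.7
scene pan_in [ 0.5658 -0.1824  0.083 ] 0.7
scene pan_in [ 0.5131  0.3976 -0.0044] 0.38
scene pan_in [ 0.5693 -0.0438  0.0263] 0.16
t 37.57 p [ 529.4 -182.8  159.2] yaw 0.0 F [ 0.8 -0.3  0.7] w 46.2 j6 -30.5 j1 -30.5
[412, 204.5, 130, 0] -> [-117.3 -387.3   29.5] turn 0.0
[412, 204.5, 0.5, 0] -> [-117.2 -387.3  159. ] turn 0.0
```

Emit:
jog_arm --pt "-12 -38 0 0 -0.3" --pt "-24 -76 0 0 -0.3" --pt "-36 -114 0 0 -0.3" --pt "-48 -152 0 0 -0.3" --pt "-60 -190 0 0 -0.3" --pt "-71 -228 0 0 -0.3" --pt "-83 -266 0 0 -0.3" --pt "-95 -304 0 0 -0.3" --pt "-107 -342 0 0 -0.3" --pt "-117.5 -376 20 0 -0.3" --pt "-117.5 -387 60 0 -0.3" --pt "-117.5 -387 90 0 -0.3" --pt "-117.5 -387 110 0 -0.3" --pt "-117.5 -387 110 0 -0.3" --pt "-117.5 -387 110 0 -0.3"

```text
time: 38.82
ee_pos: [0.4114, 0.204, 0.049]
eef_rot: [[1.0, 0.0, -0.003], [0.0, -1.0, -0.001], [-0.003, 0.001, -1.0]]
force: [0.6, -0.0, 0.2]
gripper_width: 0.0562
```

```bash
python3 go.py "412 204 0.5 0"
```

```text
t 38.82 p [411.4 204.   49. ] yaw 0.0 F [ 0.6 -0.   0.2] w 56.2 j6 12.4 j1 12.4
[412.0, 204.0, 0.5, 0.0] -> [ 0.8 -0.  48.5] turn 0.0
```

Emit:
jog_arm --pt "0.5 0 25 0 -0.3" --pt "0.5 0 43 0 -0.3" --pt "0.5 0 49 0 -0.3" --pt "0.5 0 49 0 -0.3" --pt "0.5 0 49 0 0" --pt "0.5 0 49 0 0.25" --pt "0.5 0 49 0 0.4" --pt "0.5 0 49 0 0.6" --pt "0.5 0 49 0 0.6" --pt "0.5 0 49 0 0.6" --pt "0.5 0 49 0 0.6" --pt "0.5 0 45 0 0.6" --pt "0.5 0 40 0 0.6" --pt "0.5 0 34 0 0.6" --pt "0.5 0 28 0 0.6" --pt "0.5 0 28 0 0.6" --grip_force 12

```text
time: 40.15
ee_pos: [0.4132, 0.2043, 0.0228]
eef_rot: [[1.0, 0.0, 0.002], [0.0, -1.0, 0.0], [0.002, -0.0, -1.0]]
force: [0.1, 0.3, -0.8]
gripper_width: 0.0175
```

```bash
python3 go.py "612 -184 140 0"
```

```text
t 40.15 p [413.2 204.3  22.8] yaw 0.0 F [ 0.1  0.3 -0.8] w 17.5 j6 12.4 j1 12.4
[612.0, -184.0, 140.0, 0.0] -> [ 198.9  388.2 -117. ] turn 0.0
```

The small slug slipped out (width 17.5 mm), since it is shorter than the pads can hold well. The pointer needs about 12 mm more, and the second big slug at (0.589,0.310) gives 16 mm, which is inside the ±6.5 mm window. I'll use it with the grip that worked.

Emit:
jog_arm --pt "0 0 0 0 -0.3" --pt "0 0 0 0 -0.3" --pt "0 0 -40 0 -0.3" --pt "0 0 -80 0 -0.3" --pt "30 -18 -90 0 -0.3" --pt "60 -36 -90 0 -0.3" --pt "90 -54 -90 0 -0.3" --pt "120 -72 -90 0 -0.3" --pt "150 -90 -90 0 -0.3" --pt "176 -105 -70 0 -0.3" --pt "176 -105 -35 0 -0.3" --pt "176 -105 -35 0 -0.3" --pt "176 -105 -35 0 -0.3"

```text
time: 41.23
ee_pos: [0.5855, 0.3081, 0.0536]
eef_rot: [[1.0, 0.0, -0.008], [0.0, -1.0, -0.003], [-0.008, 0.003, -1.0]]
force: [0.5, -0.2, -0.2]
gripper_width: 0.0565
```

Run:
```python
from fit import *
from go import go
for c in('scene',):
  viewer.grab_frame(c)
  for l in('big_1','small_1'):
    for r in models.place_of(l,c)[:5]:print(c,l,np.round(r['location'],4),round(r['confidence'],2))
go([589.3,309.5,0,0])
```

```text
scene big_1 [0.4404 0.0492 0.0017] 0.82
scene big_1 [ 0.5871  0.3069 -0.0006] 0.74
scene big_1 [ 0.5315 -0.185   0.0844] 0.55
scene big_1 [ 0.5686 -0.0404  0.0253] 0.3
scene big_1 [ 0.5678 -0.1833  0.0802] 0.18
scene small_1 [0.5068 0.2979 0.0024] 0.76
scene small_1 [0.4345 0.296  0.0029] 0.69
scene small_1 [0.4135 0.2049 0.0067] 0.61
scene small_1 [ 0.5118  0.3996 -0.0029] 0.46
t 41.38 p [588.7 309.1  58. ] yaw 0.0 F [-1.1 -0.  -0.8] w 56.2 j6 18.1 j1 18.1
[589.3, 309.5, 0, 0] -> [ 0.5 -0.4 58. ] turn 0.0
```

Emit:
jog_arm --pt "0.5 0 25 0 -0.3" --pt "0.5 0 48 0 -0.3" --pt "0.5 0 58 0 -0.3" --pt "0.5 0 58 0 -0.3" --pt "0.5 0 58 0 -0.3" --pt "0.5 0 58 0 0.15" --pt "0.5 0 58 0 0.3" --pt "0.5 0 58 0 0.5" --pt "0.5 0 58 0 0.5" --pt "0.5 0 58 0 0.5" --pt "0.5 0 58 0 0.5" --pt "0.5 0 54 0 0.5" --pt "0.5 0 50 0 0.5" --pt "0.5 0 46 0 0.5" --pt "0.5 0 42 0 0.5" --pt "0.5 0 38 0 0.5" --pt "0.5 0 38 0 0.5" --grip_force 12

```text
time: 42.8
ee_pos: [0.5896, 0.3094, 0.0197]
eef_rot: [[1.0, 0.0, 0.002], [0.0, -1.0, 0.001], [0.002, -0.001, -1.0]]
force: [0.8, -0.1, -3.4]
gripper_width: 0.0332
```

```bash
python3 go.py "604 -184 140 0"
```

```text
t 42.8 p [589.6 309.4  19.7] yaw 0.0 F [ 0.8 -0.1 -3.4] w 33.2 j6 18.1 j1 18.1
[604.0, -184.0, 140.0, 0.0] -> [  14.5  493.3 -120.6] turn 0.0
```

Emit:
jog_arm --pt "0 0 -20 0 0.5" --pt "0 0 -40 0 0.5" --pt "0 0 -60 0 0.5" --pt "0 0 -80 0 0.5" --pt "0 0 -100 0 0.5" --pt "0 10 -118 0 0.5" --pt "0 30 -125 0 0.5" --pt "0 55 -125 0 0.5" --pt "0 80 -125 0 0.5" --pt "0 105 -125 0 0.5" --pt "0 130 -125 0 0.5" --pt "0 155 -125 0 0.5" --pt "0 180 -125 0 0.5" --pt "0 205 -125 0 0.5" --pt "0 230 -125 0 0.5" --pt "2 255 -125 0 0.5" --pt "4 280 -125 0 0.5" --pt "6 305 -125 0 0.5" --pt "8 330 -125 0 0.5" --pt "10 355 -125 0 0.5"

```text
time: 44.47
ee_pos: [0.5988, -0.0471, 0.1437]
eef_rot: [[1.0, 0.0, -0.0], [0.0, -1.0, 0.0], [-0.0, -0.0, -1.0]]
force: [0.4, -0.3, -1.7]
gripper_width: 0.0335
```

Emit:
jog_arm --pt "1 25 0 0 0.5" --pt "2 50 0 0 0.5" --pt "3 75 0 0 0.5" --pt "4 100 0 0 0.5" --pt "5 125 0 0 0.5" --pt "5 137 0 0 0.5" --pt "5 137 0 0 0.5" --pt "5 137 0 0 0.5"

```text
time: 45.13
ee_pos: [0.6036, -0.1825, 0.1434]
eef_rot: [[1.0, -0.001, -0.001], [-0.001, -1.0, 0.001], [-0.001, -0.001, -1.0]]
force: [-0.5, 0.4, -2.5]
gripper_width: 0.0329
```

```bash
python3 go.py "604 -184 82 0"
```

```text
t 45.13 p [ 603.6 -182.5  143.4] yaw -0.1 F [-0.5  0.4 -2.5] w 32.9 j6 -26.9 j1 -27.0
[604.0, -184.0, 82.0, 0.0] -> [ 0.5  1.6 61.4] turn -0.1
```

Emit:
jog_arm --pt "0 1 20 0 0.5" --pt "0 1 40 0 0.5" --pt "0 1 52 0 0.5" --pt "0 1 60 0 0.5" --pt "0 1 66 0 0.5" --pt "0 1 68 0 0.5" --pt "0 1 68 0 0.5" --pt "0 1 68 0 0.1" --pt "0 1 68 0 0.0" --pt "0 1 68 0 -0.06" --pt "0 1 68 0 -0.06" --pt "0 1 60 0 -0.06" --pt "0 1 40 0 -0.06" --pt "0 1 0 0 -0.06" --pt "0 1 -40 0 -0.06" --pt "0 1 -60 0 -0.06" --pt "-80 1 -60 0 -0.06" --pt "-80 1 -60 0 -0.06" --pt "-80 1 -60 0 -0.06"

```text
time: 46.72
ee_pos: [0.5145, -0.1804, 0.203]
eef_rot: [[1.0, -0.001, -0.012], [-0.001, -1.0, 0.005], [-0.012, -0.005, -1.0]]
force: [-0.8, 1.5, -1.2]
gripper_width: 0.0463
```

Run:
```python
from fit import *
for c in('top','scene'):
  im=viewer.grab_frame(c)
  for l in('big_1','pan_pointer','gauge_mark','pan_in','nut_a'):
    for r in models.place_of(l,c)[:6]:print(c,l,np.round(r['location'],4),round(r['confidence'],2))
cv2.imwrite('pics/f1.png',cv2.cvtColor(panel(im,'scene',125,190,200,110,4),cv2.COLOR_RGB2BGR))
```

```text
top big_1 [0.4382 0.0472 0.0021] 0.71
top big_1 [ 0.6064 -0.1861  0.0698] 0.5
top big_1 [ 0.5286 -0.1824  0.065 ] 0.43
top pan_pointer [ 0.6752 -0.1884  0.0707] 0.62
top pan_pointer [ 0.6705 -0.1849  0.075 ] 0.57
top pan_pointer [ 0.7907  0.013  -0.002 ] 0.31
top pan_pointer [0.4297 0.3932 0.0013] 0.21
top gauge_mark [ 0.6698 -0.1848  0.0725] 0.57
top pan_in [ 0.5658 -0.1809  0.0718] 0.63
top nut_a [ 0.5679 -0.0456  0.0243] 0.61
top nut_a [ 0.6698  0.4029 -0.0009] 0.6
top nut_a [ 0.5952  0.396  -0.0014] 0.57
scene big_1 [ 0.4396  0.0472 -0.0008] 0.8
scene big_1 [ 0.531  -0.1845  0.0685] 0.63
scene pan_pointer [ 0.6711 -0.1834  0.0698] 0.96
scene pan_pointer [ 0.4545 -0.3624  0.0036] 0.67
scene gauge_mark [ 0.6711 -0.1887  0.071 ] 0.69
scene pan_in [ 0.5652 -0.1811  0.066 ] 0.72
scene pan_in [ 0.5139  0.3966 -0.0035] 0.6
scene pan_in [ 0.5683 -0.0434  0.0285] 0.22
scene nut_a [ 0.4508 -0.3205  0.006 ] 0.83
scene nut_a [ 0.5696 -0.0433  0.0251] 0.78
scene nut_a [0.5944 0.3918 0.0018] 0.73
scene nut_a [ 0.6028 -0.1836  0.0691] 0.69
scene nut_a [ 0.4608 -0.3999  0.0039] 0.62
scene nut_a [ 0.672   0.4041 -0.0016] 0.58
```

View pics/f1.png

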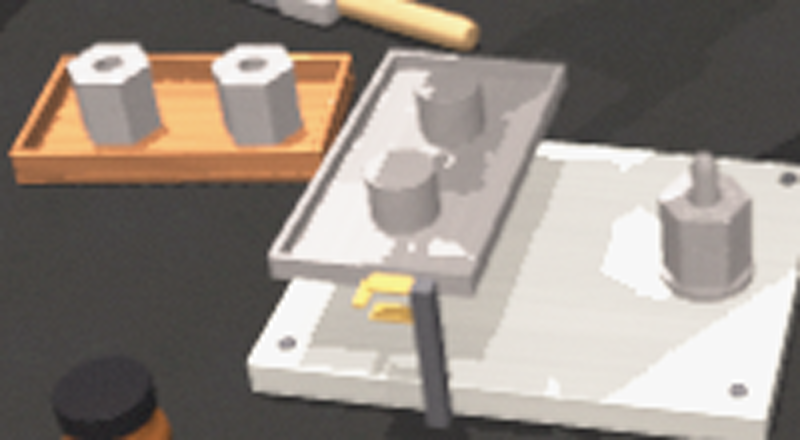

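The picture shows both big slugs in the pan and the pointer tip at crop (360,298), between the prongs (~285 and ~314). The nut is home on its seat and the two spares stand in the tray. I'll let it settle, check once more and hand in.

Emit:
jog_arm --pt "0 0 -30 0 -0.06" --pt "0 0 -60 0 -0.06" --pt "0 0 -60 0 -0.06" --pt "0 0 -60 0 -0.06" --pt "0 0 -60 0 -0.06" --pt "0 0 -60 0 -0.06" --pt "0 0 -60 0 -0.06" --pt "0 0 -60 0 -0.06" --pt "0 0 -60 0 -0.06" --pt "0 0 -60 0 -0.06" --pt "0 0 -60 0 -0.06" --pt "0 0 -60 0 -0.06"

```text
time: 48.32
ee_pos: [0.524, -0.1839, 0.2635]
eef_rot: [[1.0, 0.0, -0.0], [0.0, -1.0, 0.0], [-0.0, -0.0, -1.0]]
force: [-0.1, 0.0, -0.0]
gripper_width: 0.0461
```

Run:
```python
from h import *
P=[];G=[]
for i in range(4):
  for c in('top','scene'):
    viewer.grab_frame(c)
    for l,o in(('pan_pointer',P),('gauge_mark',G)):
      for r in models.place_of(l,c):
        q=np.array(r['location'])
        if np.hypot(q[0]-.672,q[1]+.185)<.012: o.append(q[2]);break
print(np.mean(P),np.std(P),np.mean(G),np.std(G),len(P),len(G))
if abs(np.mean(P)-np.mean(G))<.0055: print(job.hand_in())
```

```text
0.07018571428571428 0.001948206920242724 0.07325000000000001 0.0016673332000533073 7 8
the job is handed in; nothing more can be done
None
```

The jig is set up and the job is handed in, with no verdict reported. Simulated time was 48 s at the last move.

**Clamp nut:** the first nut I tried (the nearest one) is on the seat. It stuck and slipped in the fingers while being turned, so I first took it for a spoilt one. When I let go to lift it off, it ran down the thread by itself. The picture overlay and the networks put its mouth at z = 24–26 mm, with the seat at 26 mm. I did not try the other two nuts on the stud.

**Spare nuts:** both stand upright in the wooden tray.

**Pan load:** two big slugs are in the pan, loaded only after the nut was home. The last check averaged the pointer at 70.2 mm and the fork middle at 73.3 mm. That is about 3 mm low, inside the ±6.5 mm window, and the picture shows the pointer between the prongs.

**What went wrong on the way:**
- One nut grasp and several slug grasps slipped because the grip was too shallow or too strong, and I redid them.
- One small slug slipped out of the fingers and was left within a few millimetres of its place.

In the last full view of the bench, before the pan was loaded, the bystanders and look-alikes stood where they started. I did not check all of them again at the end.

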